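# Clean and log a pantry shelf bay

## Robot

A 7-joint arm with a two-finger parallel gripper is mounted at the origin on the work surface. World frame = base frame: x ahead of the robot, y to its left, z up, the work surface at z = 0. Lengths are in m, angles in rad, forces in N, time in s.
With the tool pointing down it reaches from about 0.4 to 0.925 m from the base axis. Payload 5.6 kg.
Tool frame: the origin (TCP) lies between the finger pads; the fingertips stand 17 mm ahead of it and the grasp point (between the pads) lies 2 mm behind it; z points along the fingers, y is the line along which they close (so a half turn about z gives the same grasp; the last joint's range is limited). The gripper opens to 85 mm and grips with 20 to 120 N. Pads are 22 mm wide; open, the fingers measure 114 mm over their backs; the gripper's body (76 mm by 85 mm) begins 54 mm behind the grasp point. The pads swing forward as they close: fully open they stand 13 mm farther back than shut.
Start: joints at [-0.043, 0.468, -0.012, 1.603, 0.006, 1.071, -0.056], TCP at [0.65, -0, 0.248] pointing down, gripper open.
Joint ranges: [-2.53, 2.53], [-0.31, 2.02], [-1.57, 1.55], [0.28, 2.44], [-1.29, 4.43], [0.15, 1.84], [-2.92, 2.92]. Speed limits (rad/s): [2.57, 2.57, 3.14, 3.14, 3.14, 3.14, 3.14].

## Interface

Orientations are given as a unit quaternion [x, y, z, w].
In Python, from workcell import env gives the robot as it stands. The module is installed in compiled form; this text tells all that it offers.
- The arm moves only by the tool servo_tool, never from a script. Its argument "steps" is a list that holds one entry, the list of rows, each a list of 7 numbers: the turn, a rotation vector about the tool's x, y, z normalised to -1 to 1, where 1 is 180 degrees, then the shift along the tool's x, y, z normalised to -1 to 1, where 1 is 0.4 m, then the opening, from -1 (shut) to 1 (fully open). A call has 1 to 20 rows; each row is the pose to reach, as a shift and turn from the pose commanded when the call began, along the tool's axes at that moment, turning the shorter way round; what a row does not reach only later rows make up. A row lasts 1/12 s, in which the tool goes at most 41.7 mm and 7.16 degrees, less where a joint would pass 70% of its speed; a pose out of reach is approached as far as the arm can. A call with a number of a shift or a turn outside -1 to 1 is refused whole. A call with a gripper value outside its range is refused whole. The fingers move at their own pace and stop on an object; the grip force is fixed at half the most. Time passes only in rows, so rows that repeat a pose let the fingers close. It gives the time, the measured TCP pose, the force, the opening and the grip force at its end, in the units of the state.
- env.get_state(): the state, without advancing time (a new reading comes with each control period).
- env.camera(name): name is "scene" or "side" or "wrist"; returns a dict with "frame" (480x640x3 uint8, red, green, blue), "fx", "fy", "cx", "cy" (pixels), "dist_coeffs" ([k1, k2, p1, p2, k3] as OpenCV has them; the pictures are not rectified), "T" (4x4, takes a point from camera to world coordinates). Camera axes: x right, y up, looking along -z (the intrinsics and any distortion apply to the point x, -y, -z); pixel columns grow to the right and rows downward; lengths in m; the calibration is good to about 2 mm. A picture is of the moment at which its call begins. There is no depth.
- env.sign_off(): hands the job in; it is judged then, once.
The state is a dict: "clock": time; "qpos": joint angles; "qvel": joint speeds; "joint_efforts": joint torques, N m; "eef_pos": TCP position; "eef_rot": TCP orientation; "wrist_force": force on the tool from outside, world axes, zero at the start; "torque": the same for the moment, N m; "grip_width": opening from 0.0 (shut) to 1.0 (fully open); "finger_force": force on a finger pad.
Only numpy, scipy, OpenCV 4.12 (cv2) and the standard library are available. Lean on these libraries where they do the work, as an engineer would, in place of code of your own. Each camera call takes 0.05 s, during which the arm holds its last target. There are 200 camera calls.

## Task

Clean this shelf bay: with the wooden scraper block push all the spilled oatcakes off the board into the steel crumb tray at its end, touching them with neither your fingers nor the scrub pad. Then scrub the dark streak with the scrub pad, going once from the streak's end far from the tray to its tray end and back again, pressing steadily with about 10 N. When that is done, log it by holding the scanner still for a good second with its window square to the bar-code tag, about 10 cm from it. In the end every waiting spice tin must stand upright on the cleaned board and all three tools upright on the rubber mat, with the jars left undisturbed.

Things in the scene. Friction and masses are not known exactly. Their poses are not given: they have to be found in the camera images.
- shelf: Fixed pine board, steel crumb tray joined to its -y end. Origin on the table under the board's centre; z up, y along, x across. Board 300 mm long (y -150 to +150), flat top 45 mm up. A rail 10 mm thick, 20 mm high (top at 65) runs along each long side; channel between them 156 mm wide (x -78 to +78), both ends open. A dark streak 160 x 50 mm is flat on its middle, along y.
- streak_far (a point): End of the dark streak far from the tray, on the board's top (shelf frame 0, +80, 45 mm).
- streak_tray (a point): End of the dark streak next to the tray, on the board's top (shelf frame 0, -80, 45 mm).
- tray (a point): Centre of the crumb tray's floor (shelf frame 0, -225, 4 mm). Tray spans y -150 to -300, inside 168 (x) x 142 (y) mm; outer walls 65 mm high, wall next to the board 43 mm. Things pushed over the board's -y end drop about 40 mm into it.
- mat: Fixed black rubber mat, 200 (x) x 310 (y) x 3 mm, the tools' place; origin under its centre. At the start the three tools stand on it, in any order, in places 95 mm apart along its y, one near its middle; at the end any place does, with the tool's middle over the mat.
- scraper: Loose wooden scraper block, 0.25 kg. Origin at the centre of its underside, z up. Foot 130 (x) x 40 (y) x 28 mm high; on it an upright grip ridge 90 (x) x 26 (y) mm, from 28 to 75 mm above the underside, to pinch from above across y. Pushes with its long y faces.
- pad: Loose scrub pad, 0.27 kg. Origin at the centre of its underside, z up. Foot 100 (x) x 60 (y) x 25 mm; above it grey spring foam (no obstacle) and a white handle that sinks as it is pressed: flange 96 x 56 mm at 54 to 60 mm, upright grip ridge 90 (x) x 26 (y) mm from 60 to 105 mm above the underside when not pressed. Pinch the ridge from above across y.
- pad_handle (a joint): How far the pad's handle has sunk towards its foot, m: 0 (or about 0.001 from its own weight) unpressed, 0.028 at most. Spring of 600 N/m, so 0.0165 means about 10 N.
- scanner: Loose hand scanner, 0.2 kg, standing. Origin on its underside, z up, nose to +x. Black foot 64 x 48 x 24 mm (x -38 to +26); grey upright grip column 40 (x) x 28 (y) mm centred at x = -6 mm, 24 to 100 mm high: pinch it from above across y. A nose 40 mm wide points forward and 45 degrees down, the window at its end.
- window: The scanner's window, fixed to the scanner at (49, 0, 36) mm in the scanner's frame. Origin at its centre, z points out along the beam: the scanner's +x and -z in equal parts (45 degrees down and forward when the scanner is upright).
- tag: White bar-code tag 46 x 66 mm on a fixed small wooden stand (footprint 60 x 90 mm, 75 mm high). Origin at the tag's centre, about 50 mm above the table; z points out of its printed face, 45 degrees up and towards the robot's side; y is level along the tag.
- jar_a: Bystander glass jar, loose, 84 mm wide, 100 high, 0.7 kg; origin under its centre. To be left alone.
- jar_b: Bystander glass jar, loose, 90 mm wide, 130 high, 0.7 kg; origin under its centre. To be left alone.
- jar_c: Bystander glass jar, loose, 80 mm wide, 120 high, 0.7 kg; origin under its centre. To be left alone.
- cake0: Spilled oatcake (may be absent): round flat biscuit 60 mm across, 12 mm thick, 25 g; origin at the centre of its underside. Lies on the board at first.
- cake1: Spilled oatcake (may be absent): round flat biscuit 60 mm across, 12 mm thick, 25 g; origin at the centre of its underside. Lies on the board at first.
- cake2: Spilled oatcake (may be absent): round flat biscuit 60 mm across, 12 mm thick, 25 g; origin at the centre of its underside. Lies on the board at first.
- cake3: Spilled oatcake (may be absent): round flat biscuit 60 mm across, 12 mm thick, 25 g; origin at the centre of its underside. Lies on the board at first.
- cake4: Spilled oatcake (may be absent): round flat biscuit 60 mm across, 12 mm thick, 25 g; origin at the centre of its underside. Lies on the board at first.
- tin0: Spice tin (may be absent), loose: plain upright cylinder 52 mm across, 75 mm high, 0.15 kg; origin at the centre of its underside. Waits on the table beside the bay, other tins 85 mm away on the y axis.
- tin1: Spice tin (may be absent), loose: plain upright cylinder 52 mm across, 75 mm high, 0.15 kg; origin at the centre of its underside. Waits on the table beside the bay, other tins 85 mm away on the y axis.
- tin2: Spice tin (may be absent), loose: plain upright cylinder 52 mm across, 75 mm high, 0.15 kg; origin at the centre of its underside. Waits on the table beside the bay, other tins 85 mm away on the y axis.
Things that resemble listed ones, but are neither listed nor needed, are in the scene too. What is shaped like the scraper but turquoise is not meant.

How it is judged:
By the outcome, as a careful person would: the job done as asked, in the order asked, and still so for the second after the job is handed in, with the robot touching nothing.
Of cake0, cake1, cake2, cake3, cake4 only 2 to 5 are there at a start; the rules pass over those that are not, and their reading is None.
Of tin0, tin1, tin2 only 1 to 3 are there at a start; the rules pass over those that are not, and their reading is None.
At some moment in a run one of cake0, cake1, cake2, cake3, cake4, scraper, pad may be knocked a few centimetres aside while the robot is not near it.
It also fails if it takes over 210 s, if anything falls off the work surface, if the arm or the gripper's body presses on something with over 40 N, if the wrist force passes 120 N, or if a joint passes its speed limit or range.

## Working session

There is one attempt and no reset: what is moved stays moved. The work goes in short steps, Python scripts to look and compute and a tool call to move; the robot and the scene stay as the last step left them, time stands still between calls to the robot, and variables do not carry over. Pictures are saved under pics/ and viewed, at most 14 in all, crops included, and the job is handed in when it is done.

Besides the shell and the picture viewer there is one more tool, called after ">>>" as name([rows], argument=value, ...), one row to a line, values as JSON. servo_tool: Moves the arm, as the interface text tells. Its arguments: {"type":"object","properties":{"steps":{"type":"array","items":{"type":"array","items":{"type":"array","items":{"type":"number","minimum":-1,"maximum":1}}}}},"required":["steps"]}

```bash
mkdir -p pics; cat > h.py <<'E'
import numpy as np, cv2
from workcell import env
from scipy.spatial.transform import Rotation as R
def cam(n):
    c=env.camera(n); c['K']=np.array([[c['fx'],0,c['cx']],[0,c['fy'],c['cy']],[0,0,1.]]); c['T']=np.array(c['T']); c['d']=np.array(c['dist_coeffs'],float); return c
def save(c,name): cv2.imwrite('pics/'+name,c['frame'][:,:,::-1])
def ray(c,uv):
    p=cv2.undistortPoints(np.array(uv,float).reshape(-1,1,2),c['K'],c['d'])[:,0]
    d=np.c_[p[:,0],-p[:,1],-np.ones(len(p))]@c['T'][:3,:3].T
    return c['T'][:3,3],d
def onz(c,uv,z):
    o,d=ray(c,uv); return o+d*((z-o[2])/d[:,2])[:,None]
def proj(c,P):
    P=np.array(P,float).reshape(-1,3); q=(P-c['T'][:3,3])@c['T'][:3,:3]; q[:,1:]*=-1
    return cv2.projectPoints(q,np.zeros(3),np.zeros(3),c['K'],c['d'])[0][:,0]
E
python3 - <<'E'
from h import *
for n in ('scene','side','wrist'):
    c=cam(n); save(c,n+'0.png'); print(n,c['T'].round(3).tolist(),c['fx'],c['d'])
print(env.get_state())
E
```

```text
scene [[-0.514, -0.501, 0.697, 1.456], [0.858, -0.315, 0.406, 0.684], [0.017, 0.806, 0.591, 0.834], [0.0, 0.0, 0.0, 1.0]] 491.5356382009084 [-0.12873636  0.          0.          0.          0.        ]
side [[0.963, 0.163, -0.217, 0.178], [-0.271, 0.564, -0.78, -1.096], [-0.005, 0.809, 0.587, 1.021], [0.0, 0.0, 0.0, 1.0]] 572.5382075662073 [0.04902428 0.         0.         0.         0.        ]
wrist [[1.0, 0.0, 0.001, 0.649], [-0.0, 0.965, 0.262, 0.067], [-0.001, -0.262, 0.965, 0.372], [0.0, 0.0, 0.0, 1.0]] 360.82240337689467 [0.0159119 0.        0.        0.        0.       ]
{'clock': 0.15, 'qpos': array([-0.04296347,  0.46823367, -0.01158139,  1.60342136,  0.00598673,
        1.07140428, -0.05628813]), 'qvel': array([-0.00069001, -0.00312344, -0.00167542, -0.0031509 , -0.00105319,
       -0.00038434, -0.00097152]), 'joint_efforts': array([ 7.85188859e-04, -5.32791960e+01,  2.14623066e-02, -2.51555961e+01,
        1.13295941e-02,  5.56105006e-03, -3.78186076e-05]), 'eef_pos': array([ 6.49585751e-01, -9.42248958e-05,  2.47515134e-01]), 'eef_rot': array([ 7.07147324e-01,  7.07065874e-01, -5.42254462e-04, -4.67861997e-04]), 'wrist_force': array([ 0.86720337,  0.44298501, -0.1927691 ]), 'torque': array([ 0.0161808 , -0.00910008, -0.05110006]), 'finger_force': 0.0, 'grip_width': 1.0032415634256187}
```

View pics/scene0.png

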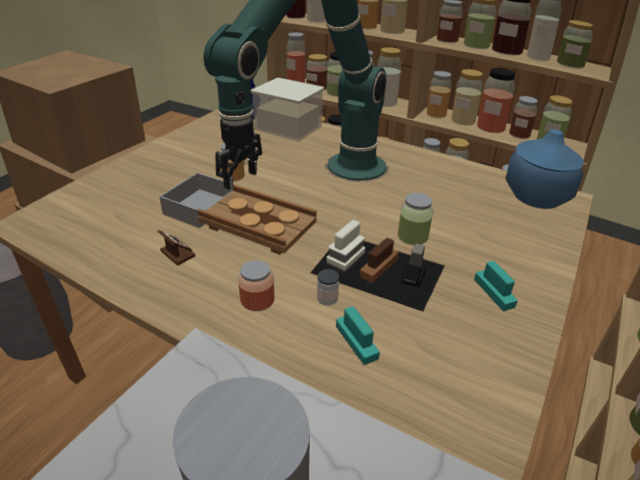

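View pics/side0.png

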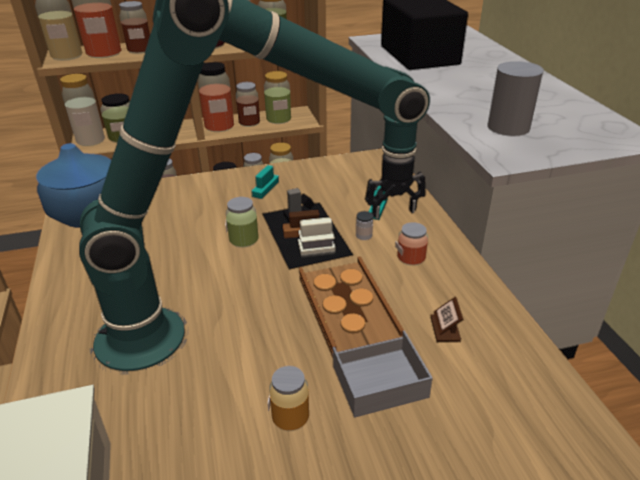

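The scene view shows five oatcakes on the board, the tray on its left (162–235, 178–222), and the tag stand at (178,247). The mat at (378,272) holds pad (347,245), scraper (379,258) and scanner (414,265). One tin stands at (328,287), with jars at (416,218), (256,285) and (235,165). The side view agrees and shows the tin at (365,225).

```bash
python3 - <<'E'
import cv2
a=cv2.imread('pics/side0.png')[170:420,250:480]; cv2.imwrite('pics/c1.png',cv2.resize(a,None,fx=2.4,fy=2.4,interpolation=cv2.INTER_CUBIC))
a=cv2.imread('pics/scene0.png')[165:365,150:450]; cv2.imwrite('pics/c2.png',cv2.resize(a,None,fx=2.6,fy=2.6,interpolation=cv2.INTER_CUBIC))
E
```

```text
(no output)
```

View pics/c1.png

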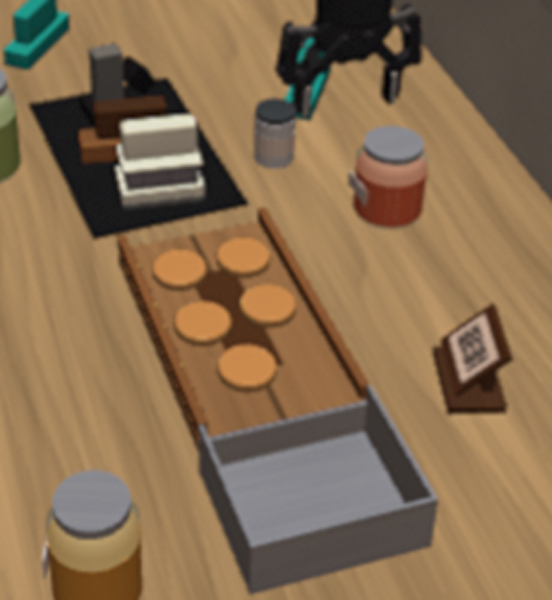

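View pics/c2.png

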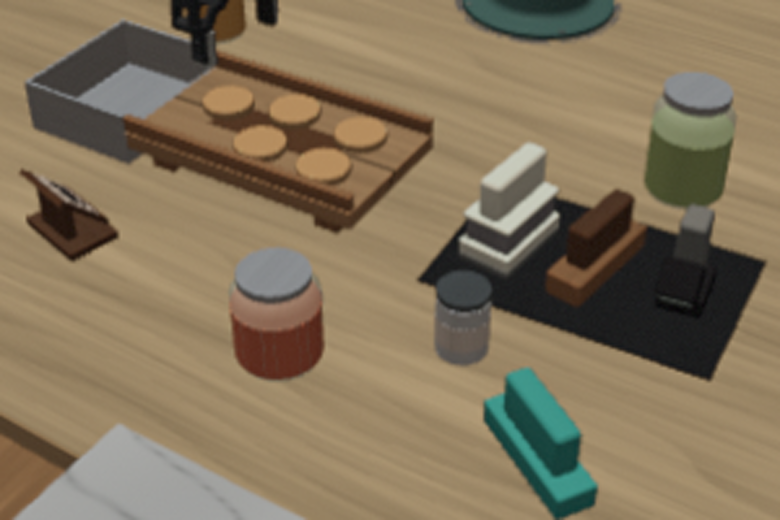

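View pics/wrist0.png

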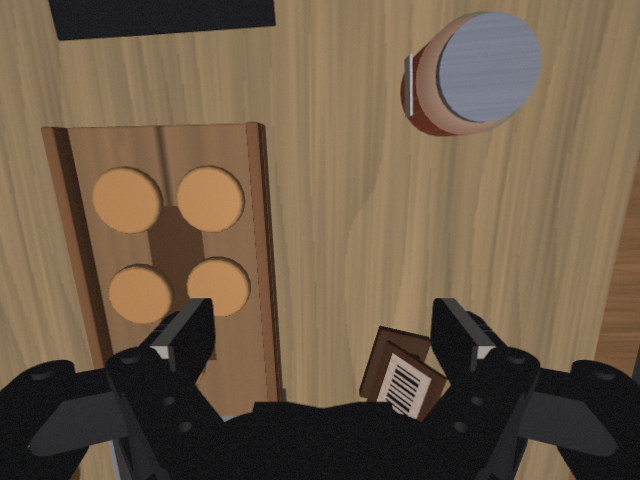

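The wrist view, with image up = world +y and right = +x, shows the board's far end at rows 122–128, columns 43–265. It also shows four cakes, the tag at (405,385) and the mat edge on top.

```bash
python3 - <<'E'
from h import *
np.set_printoptions(precision=4,suppress=True)
w=cam('wrist');s=cam('side');e=cam('scene')
print('w rail far',onz(w,[(43,128),(265,122)],.065),'near R',onz(w,[(280,390)],.065))
S=lambda p:[(250+x/2.4,170+y/2.4) for x,y in p]; E=lambda p:[(150+x/2.6,165+y/2.6) for x,y in p]
print('s rail',onz(s,S([(120,237),(263,208),(368,388)]),.065))
print('s tray outer near/far wall corners',onz(s,S([(432,497),(248,548),(370,392),(200,428)]),.065))
print('s mat',onz(s,S([(32,105),(170,80),(246,203),(97,235)]),.003))
print('e mat',onz(e,E([(418,280),(712,379),(765,262)]),.003))
print('tin s',onz(s,S([(276,110)]),.075),'e',onz(e,E([(463,290)]),.075))
print('jars s',onz(s,S([(393,144)]),.1),onz(s,S([(92,502)]),.13),'e',onz(e,E([(274,275)]),.1),onz(e,E([(698,92)]),.12))
print('scraper ridge top corners e',onz(e,E([(568,237),(613,193),(634,205),(590,248)]),.078))
print('pad ridge top e',onz(e,E([(481,183),(527,146),(547,154),(502,197)]),.105),'s',onz(s,S([(120,127),(193,118),(198,155),(123,162)]),.108))
print('scanner top e',onz(e,E([(680,211),(690,207),(713,214),(712,236),(697,215)]),.103),'s',onz(s,S([(90,52),(118,46)]),.103))
E
```

```text
w rail far [[0.4238 0.0795 0.065 ]
 [0.6024 0.0849 0.065 ]] near R [[ 0.6067 -0.1672  0.065 ]]
s rail [[ 0.4229  0.073   0.065 ]
 [ 0.592   0.0792  0.065 ]
 [ 0.6001 -0.221   0.065 ]]
s tray outer near/far wall corners [[ 0.6042 -0.3624  0.065 ]
 [ 0.4299 -0.3711  0.065 ]
 [ 0.5999 -0.2266  0.065 ]
 [ 0.4288 -0.2267  0.065 ]]
s mat [[0.3906 0.4587 0.003 ]
 [0.5861 0.468  0.003 ]
 [0.602  0.1707 0.003 ]
 [0.4135 0.1601 0.003 ]]
e mat [[0.6089 0.1766 0.003 ]
 [0.5865 0.4834 0.003 ]
 [0.3934 0.4684 0.003 ]]
tin s [[0.6659 0.253  0.075 ]] e [[0.6726 0.2629 0.075 ]]
jars s [[0.7612 0.1109 0.1   ]] [[ 0.3031 -0.3404  0.13  ]] e [[0.7703 0.1234 0.1   ]] [[0.3017 0.3404 0.12  ]]
scraper ridge top corners e [[0.5543 0.3113 0.078 ]
 [0.4652 0.3184 0.078 ]
 [0.4726 0.3447 0.078 ]
 [0.5584 0.3367 0.078 ]]
pad ridge top e [[0.5547 0.2145 0.105 ]
 [0.4731 0.2228 0.105 ]
 [0.475  0.2466 0.105 ]
 [0.5641 0.243  0.105 ]] s [[0.4601 0.2227 0.108 ]
 [0.5483 0.2171 0.108 ]
 [0.5329 0.142  0.108 ]
 [0.4469 0.1525 0.108 ]]
scanner top e [[0.4902 0.3977 0.103 ]
 [0.479  0.4036 0.103 ]
 [0.4776 0.4268 0.103 ]
 [0.5107 0.4384 0.103 ]
 [0.4874 0.4141 0.103 ]] s [[0.4644 0.4084 0.103 ]
 [0.5026 0.413  0.103 ]]
```

>>> servo_tool([
  [[0,0,0.04,0.1,-0.05,-0.1,1],[0,0,0.08,0.2,-0.1,-0.2,1],[0,0,0.12,0.3,-0.1,-0.3,1],[0,0,0.16,0.4,-0.1,-0.3,1],[0,0,0.2,0.45,-0.1,-0.3,1],[0,0,0.24,0.45,-0.1,-0.3,1],[0,0,0.28,0.45,-0.1,-0.3,1],[0,0,0.32,0.45,-0.1,-0.3,1],[0,0,0.36,0.45,-0.1,-0.3,1],[0,0,0.4,0.45,-0.1,-0.3,1],[0,0,0.44,0.45,-0.1,-0.3,1],[0,0,0.48,0.45,-0.1,-0.3,1],[0,0,0.5,0.45,-0.1,-0.3,1],[0,0,0.5,0.45,-0.1,-0.3,1]],
])

```text
clock: 1.47
eef_pos: [0.6099, 0.18, 0.3682]
eef_rot: [1.0, -0.001, -0.0, 0.0]
wrist_force: [-0.7, 0.1, -0.3]
grip_width: 1.004
finger_force: 0.0
```

View wrist.

```bash
python3 - <<'E'
from h import *
w=cam('wrist'); save(w,'w1.png'); print(w['T'].round(4).tolist())
E
```

```text
[[-0.002, 0.9652, 0.2615, 0.6754], [-1.0, -0.0021, 0.0002, 0.1807], [0.0008, -0.2615, 0.9652, 0.4932], [0.0, 0.0, 0.0, 1.0]]
```

View pics/w1.png

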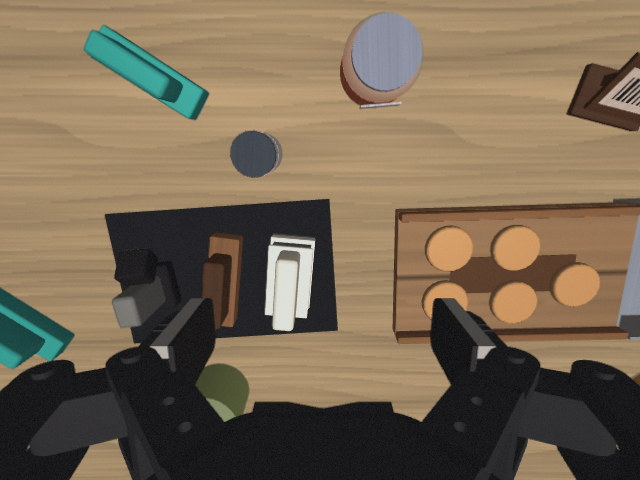

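The wrist view (up = +x, right = −y) shows the scraper ridge around (215,292), the pad ridge at (286,290), the scanner top at (140,305), and the tin lid at (253,154). The board spans columns 396–640, rows 207–342, and the tag is partly visible at (625,90).

```bash
python3 - <<'E'
from h import *
np.set_printoptions(precision=4,suppress=True)
w=cam('wrist'); f=w['frame']
print('rails',onz(w,[(396,213),(396,340),(620,204),(620,338)],.065))
print('scraper ridge',onz(w,[(205,257),(229,257),(224,328),(202,326)],.078))
print('scraper foot top',onz(w,[(213,234),(243,237),(236,326)],.031))
print('pad ridge',onz(w,[(275,252),(299,252),(294,330),(273,330)],.107))
print('pad foot',onz(w,[(273,235),(316,236),(309,317),(265,314)],.028))
print('scanner top',onz(w,[(114,299),(150,287),(164,309),(124,327)],.103))
print('tin',onz(w,[(253,154)],.075),'jarA',onz(w,[(387,52)],.1))
print('mat',onz(w,[(106,214),(329,199),(337,330)],.003))
# cakes by colour
hsv=cv2.cvtColor(f,cv2.COLOR_RGB2HSV); m=cv2.inRange(hsv,(8,120,150),(20,200,255))
for c in cv2.findContours(m,0,2)[0]:
    if cv2.contourArea(c)>600: M=cv2.moments(c); p=(M['m10']/M['m00'],M['m01']/M['m00']); print('cake',np.round(p),cv2.contourArea(c),onz(w,[p],.057))
s=cam('side');S=lambda p:[(250+x/2.4,170+y/2.4) for x,y in p]
a=cv2.imread('pics/scene0.png')[225:275,155:205]; cv2.imwrite('pics/tag.png',np.hstack([cv2.resize(a,(400,400)),cv2.resize(cv2.imread('pics/wrist0.png')[310:430,350:470],(400,400))]))
E
```

```text
rails [[ 0.5973  0.0922  0.065 ]
 [ 0.4271  0.083   0.065 ]
 [ 0.6081 -0.1713  0.065 ]
 [ 0.4317 -0.2089  0.065 ]]
scraper ridge [[0.5458 0.3217 0.078 ]
 [0.5458 0.2929 0.078 ]
 [0.4514 0.3054 0.078 ]
 [0.4543 0.333  0.078 ]]
scraper foot top [[0.5628 0.3245 0.031 ]
 [0.5588 0.2854 0.031 ]
 [0.4292 0.3024 0.031 ]]
pad ridge [[0.5608 0.2335 0.107 ]
 [0.5608 0.2067 0.107 ]
 [0.4644 0.2141 0.107 ]
 [0.4644 0.239  0.107 ]]
pad foot [[0.5608 0.2461 0.028 ]
 [0.5595 0.1891 0.028 ]
 [0.4416 0.1993 0.028 ]
 [0.4462 0.2613 0.028 ]]
scanner top [[0.5024 0.4227 0.103 ]
 [0.5173 0.3794 0.103 ]
 [0.4897 0.3664 0.103 ]
 [0.4665 0.4162 0.103 ]]
tin [[0.6661 0.2587 0.075 ]] jarA [[0.7639 0.1174 0.1   ]]
mat [[0.5839 0.4768 0.003 ]
 [0.6052 0.1716 0.003 ]
 [0.4077 0.1584 0.003 ]]
cake [514. 303.] 1345.5 [[ 0.4765 -0.07    0.057 ]]
cake [445. 296.] 631.5 [[0.4867 0.0212 0.057 ]]
cake [576. 286.] 1423.0 [[ 0.5007 -0.1457  0.057 ]]
cake [450. 249.] 1516.5 [[0.5497 0.0207 0.057 ]]
cake [517. 249.] 1512.0 [[ 0.5507 -0.0626  0.057 ]]
```

View pics/tag.png

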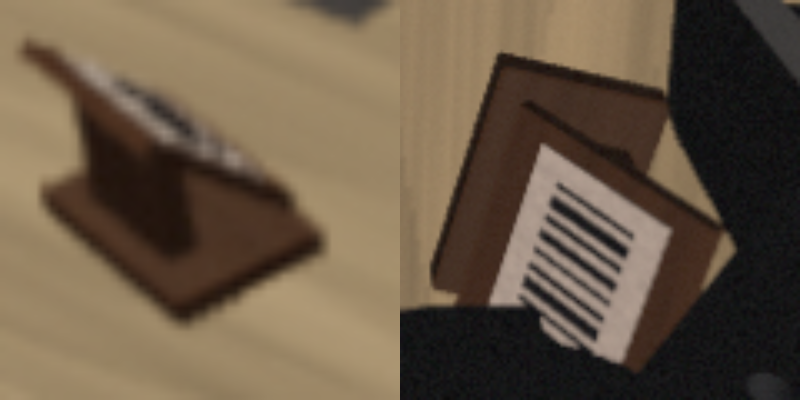

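The tag stand is yawed, and I will measure it properly later. First I move the wrist over the tools for a precise grasp.

>>> servo_tool([
  [[0,0,0,-0.07,-0.08,0.05,1],[0,0,0,-0.14,-0.16,0.1,1],[0,0,0,-0.2,-0.24,0.15,1],[0,0,0,-0.25,-0.32,0.2,1],[0,0,0,-0.25,-0.325,0.25,1],[0,0,0,-0.25,-0.325,0.25,1]],
])

```text
clock: 2.12
eef_pos: [0.5044, 0.3135, 0.2633]
eef_rot: [1.0, 0.005, -0.004, 0.001]
wrist_force: [-0.9, 0.0, -0.7]
grip_width: 0.998
finger_force: 0.0
```

```bash
python3 - <<'E'
from h import *
w=cam('wrist'); save(w,'w2.png'); print(env.get_state()['eef_pos'])
E
```

```text
[0.50726999 0.31124894 0.26565381]
```

View pics/w2.png

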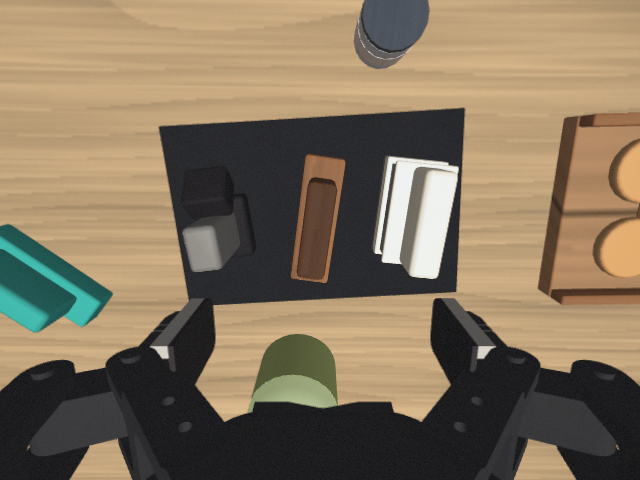

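This close view shows the scraper ridge top (297–336, 180–280), the pad ridge top (405–458, 168–277), the scanner top (183–224, 222–272) with its nose at (208,190), and the mat.

```bash
python3 - <<'E'
from h import *
np.set_printoptions(precision=4,suppress=True)
w=cam('wrist');st=env.get_state();print(st['eef_pos'],R.from_quat(st['eef_rot']).as_matrix().round(4).tolist())
def q(n,uv,z):
    P=onz(w,uv,z); v=(P[0]+P[1]-P[2]-P[3])/2; print(n,'c',P.mean(0),'yaw',np.degrees(np.arctan2(v[1],v[0])),'L',np.linalg.norm(v))
q('scr ridge',[(308,180),(336,180),(324,280),(297,278)],.078)
q('scr foot',[(306,155),(345,158),(327,282),(292,277)],.031)
q('pad ridge',[(424,168),(458,172),(438,277),(405,273)],.107)
q('scan',[(183,230),(214,222),(224,268),(192,272)],.103)
print('mat',onz(w,[(160,127),(464,108),(456,292),(189,305)],.003))
print('board corner top z.065',onz(w,[(566,116),(541,290)],.065))
print('tin',onz(w,[(395,17)],.075))
E
```

```text
[0.5096 0.3099 0.2676] [[1.0, 0.0022, -0.0012], [0.0022, -1.0, -0.0015], [-0.0012, 0.0015, -1.0]]
scr ridge c [0.4982 0.3171 0.078 ] yaw -6.395805063347687 L 0.09101517673114379
scr foot c [0.4979 0.3166 0.031 ] yaw -7.171454069539274 L 0.12813075164915874
pad ridge c [0.5112 0.2245 0.107 ] yaw -5.444365806952649 L 0.08645461906747656
scan c [0.4893 0.41   0.103 ] yaw 7.124958036475942 L 0.03815127153458803
mat [[0.5885 0.4768 0.003 ]
 [0.6084 0.1693 0.003 ]
 [0.4089 0.1564 0.003 ]
 [0.3913 0.4659 0.003 ]]
board corner top z.065 [[0.5965 0.1056 0.065 ]
 [0.4378 0.0999 0.065 ]]
tin [[0.6671 0.2565 0.075 ]]
```

>>> servo_tool([
  [[0,0,0,0.02,0.09,-0.06,1],[0,0,0,0.04,0.18,-0.12,1],[0,0,0,0.06,0.28,-0.18,1],[0,0,0,0.08,0.38,-0.25,1],[0,0,0,0.1,0.48,-0.25,1],[0,0,0,0.125,0.58,-0.25,1],[0,0,0,0.125,0.68,-0.25,1],[0,0,0,0.125,0.78,-0.25,1],[0,0,0,0.125,0.88,-0.25,1],[0,0,0,0.125,0.95,-0.25,1],[0,0,0,0.125,0.95,-0.25,1],[0,0,0,0.125,0.95,-0.25,1],[0,0,0,0.125,0.95,-0.25,1]],
])

```text
clock: 3.3
eef_pos: [0.5603, -0.0712, 0.3696]
eef_rot: [1.0, -0.001, 0.001, -0.0]
wrist_force: [0.4, 1.2, -0.7]
grip_width: 0.996
finger_force: 0.0
```

```bash
python3 - <<'E'
from h import *
w=cam('wrist'); save(w,'w3.png'); print(env.get_state()['eef_pos']); np.save('w3T.npy',w['T'])
E
```

```text
[ 0.560321   -0.0699335   0.36921156]
```

View pics/w3.png

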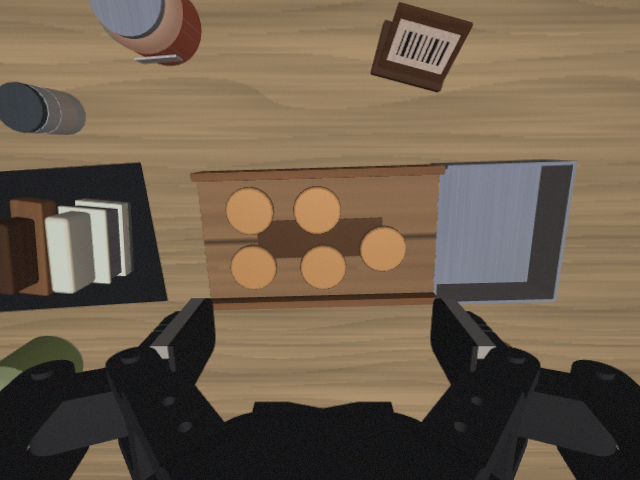

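The view shows the whole board (columns 192–446, rows 166–306), the streak (258–383, 217–258), five cakes, the tray to column 576, and the tag's white face with corners near (400,17), (460,36), (448,75) and (389,56).

```bash
python3 - <<'E'
from h import *
np.set_printoptions(precision=4,suppress=True)
w=cam('wrist');
print('rail top out',onz(w,[(192,174),(446,167)],.065))
print('board top far edge',onz(w,[(201,183),(211,298)],.045),'near',onz(w,[(438,176),(435,293)],.045))
print('streak',onz(w,[(258,220.5),(382,217),(258,258.5),(384,256)],.045))
print('tray outer far end',onz(w,[(576,161),(555,299)],.065))
f=w['frame']; g=cv2.cvtColor(f,cv2.COLOR_RGB2HSV); m=np.zeros(g.shape[:2],np.uint8); m[0:95,365:480]=cv2.inRange(g,(0,0,140),(180,75,255))[0:95,365:480]
m=cv2.morphologyEx(m,cv2.MORPH_CLOSE,np.ones((9,9)));c=max(cv2.findContours(m,0,2)[0],key=cv2.contourArea)
b=cv2.boxPoints(cv2.minAreaRect(c)); hull=cv2.approxPolyDP(c,5,True)[:,0]; print('tag px',b,hull)
M=cv2.moments(m,True);cen=(M['m10']/M['m00'],M['m01']/M['m00'])
P=onz(w,[cen],.05);print('tag c',cen,P)
for z in(.034,.066): print(z,onz(w,hull,z))
g=cv2.inRange(g,(8,120,150),(20,200,255))
for c in cv2.findContours(g,0,2)[0]:
    if cv2.contourArea(c)>600: (p,r)=cv2.minEnclosingCircle(c); print('cake',onz(w,[p],.057))
E
```

```text
rail top out [[ 0.5941  0.0832  0.065 ]
 [ 0.6021 -0.213   0.065 ]]
board top far edge [[0.5818 0.0803 0.045 ]
 [0.4289 0.0803 0.045 ]] near [[ 0.5902 -0.2109  0.045 ]
 [ 0.436  -0.2197  0.045 ]]
streak [[ 0.5348  0.0124  0.045 ]
 [ 0.5392 -0.1445  0.045 ]
 [ 0.4843  0.0148  0.045 ]
 [ 0.4877 -0.1493  0.045 ]]
tray outer far end [[ 0.6083 -0.3613  0.065 ]
 [ 0.4365 -0.3661  0.065 ]]
tag px [[387.9598  59.1425]
 [399.7302  17.4111]
 [461.3417  34.7887]
 [449.5713  76.5201]] [[403  19]
 [388  59]
 [442  73]
 [461  35]]
tag c (423.63162024323265, 46.25460965084347) [[ 0.7319 -0.1812  0.05  ]]
0.034 [[ 0.7632 -0.16    0.034 ]
 [ 0.7226 -0.1451  0.034 ]
 [ 0.7076 -0.2088  0.034 ]
 [ 0.7469 -0.2267  0.034 ]]
0.066 [[ 0.7537 -0.1537  0.066 ]
 [ 0.7159 -0.1399  0.066 ]
 [ 0.7019 -0.1991  0.066 ]
 [ 0.7385 -0.2158  0.066 ]]
cake [[ 0.476  -0.0708  0.057 ]]
cake [[0.4766 0.0185 0.057 ]]
cake [[ 0.5003 -0.1469  0.057 ]]
cake [[ 0.5504 -0.0635  0.057 ]]
cake [[0.5493 0.0195 0.057 ]]
```

Shelf centre ≈ (0.511, −0.067), yaw 1.5°. Scraper (0.498, 0.317), yaw −6.8°. Now I grasp the scraper.

>>> servo_tool([
  [[0,0,0,-0.02,-0.1,0,0.5],[0,0,0.01,-0.04,-0.2,0,0.5],[0,0,0.02,-0.06,-0.3,0,0.5],[0,0,0.03,-0.08,-0.4,0,0.5],[0,0,0.038,-0.1,-0.5,0.1,0.5],[0,0,0.038,-0.12,-0.6,0.2,0.5],[0,0,0.038,-0.14,-0.7,0.3,0.5],[0,0,0.038,-0.155,-0.8,0.35,0.5],[0,0,0.038,-0.155,-0.9,0.4,0.5],[0,0,0.038,-0.155,-0.967,0.45,0.5],[0,0,0.038,-0.155,-0.967,0.5,0.5],[0,0,0.038,-0.155,-0.967,0.55,0.5],[0,0,0.038,-0.155,-0.967,0.6,0.5],[0,0,0.038,-0.155,-0.967,0.6,0.5],[0,0,0.038,-0.155,-0.967,0.6,0.5]],
])

```text
clock: 4.65
eef_pos: [0.4971, 0.3173, 0.1276]
eef_rot: [0.998, -0.059, -0.001, 0.001]
wrist_force: [0.2, 0.2, 0.9]
grip_width: 0.75
finger_force: 0.0
```

```bash
python3 - <<'E'
from h import *
w=cam('wrist'); save(w,'w4.png'); s=env.get_state();print(s['eef_pos'],R.from_quat(s['eef_rot']).as_rotvec(degrees=True))
E
```

```text
[0.49833231 0.31734733 0.12913359] [-1.79658356e+02  1.06775473e+01 -6.80188257e-02]
```

View pics/w4.png

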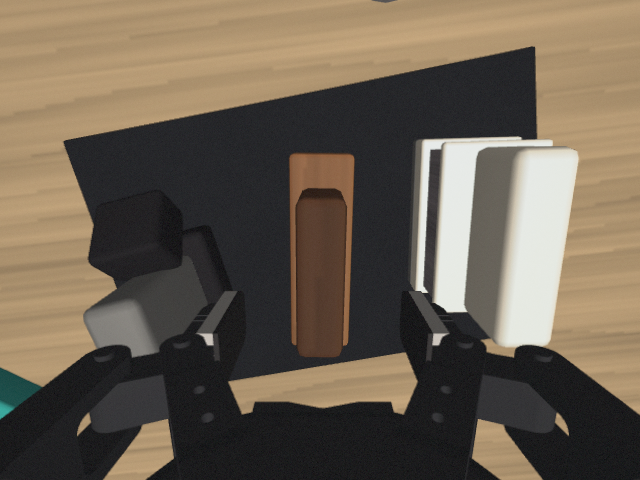

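The ridge is centred between the fingers (about x = 321) and parallel to them, with the scanner and pad clear. I descend and close.

>>> servo_tool([
  [[0,0,0,0,0,0.06,0.5],[0,0,0,0,0,0.12,0.5],[0,0,0,0,0,0.18,0.5],[0,0,0,0,0,0.18,0.5],[0,0,0,0,0,0.18,0.5],[0,0,0,0,0,0.18,-1],[0,0,0,0,0,0.18,-1],[0,0,0,0,0,0.18,-1],[0,0,0,0,0,0.18,-1],[0,0,0,0,0,0.18,-1],[0,0,0,0,0,0.18,-1],[0,0,0,0,0,0.18,-1]],
])

```text
clock: 5.7
eef_pos: [0.4991, 0.3175, 0.0583]
eef_rot: [0.998, -0.06, 0.001, -0.001]
wrist_force: [-0.6, 0.1, 5.9]
grip_width: 0.293
finger_force: 58.6
```

```bash
cat >> h.py <<'E'
# shelf frame: centre, yaw
SC=np.array([.511,-.067]);SY=1.5
def shelf(x,y,z):
    c,s=np.cos(np.radians(SY)),np.sin(np.radians(SY)); return np.array([SC[0]+c*x-s*y,SC[1]+s*x+c*y,z])
def down(yaw): return R.from_euler('z',yaw,degrees=True)*R.from_quat([1,0,0,0])
def rel(p0,R0,p1,R1):
    t=R0.inv()*R1; return np.round(np.r_[t.as_rotvec()/np.pi,R0.inv().apply(np.array(p1)-p0)/.4],4)
E
python3 - <<'E'
from h import *
p0=np.array([.498,.317,.056]);R0=down(-6.84)
for sh in [(0,.185,.2),(0,.185,.101)]: print(shelf(*sh),rel(p0,R0,shelf(*sh),down(1.5)))
p1=shelf(0,.185,.101)
for sh in [(0,-.15,.101),(0,-.15,.2)]: print(shelf(*sh),rel(p1,down(1.5),shelf(*sh),down(1.5)))
E
```

```text
[0.50615726 0.11793661 0.2       ] [ 0.      0.     -0.0463  0.0795  0.4917 -0.36  ]
[0.50615726 0.11793661 0.101     ] [ 0.      0.     -0.0463  0.0795  0.4917 -0.1125]
[ 0.51492654 -0.2169486   0.101     ] [0.     0.     0.     0.     0.8375 0.    ]
[ 0.51492654 -0.2169486   0.2       ] [ 0.      0.      0.      0.      0.8375 -0.2475]
```

>>> servo_tool([
  [[0,0,0,0,0,-0.09,-1],[0,0,0,0,0,-0.18,-1],[0,0,0,0,0,-0.27,-1],[0,0,-0.01,0.01,0.05,-0.36,-1],[0,0,-0.02,0.02,0.12,-0.36,-1],[0,0,-0.03,0.04,0.2,-0.36,-1],[0,0,-0.04,0.06,0.28,-0.36,-1],[0,0,-0.0463,0.0795,0.36,-0.36,-1],[0,0,-0.0463,0.0795,0.43,-0.36,-1],[0,0,-0.0463,0.0795,0.4917,-0.36,-1],[0,0,-0.0463,0.0795,0.4917,-0.36,-1],[0,0,-0.0463,0.0795,0.4917,-0.32,-1],[0,0,-0.0463,0.0795,0.4917,-0.27,-1],[0,0,-0.0463,0.0795,0.4917,-0.22,-1],[0,0,-0.0463,0.0795,0.4917,-0.17,-1],[0,0,-0.0463,0.0795,0.4917,-0.13,-1],[0,0,-0.0463,0.0795,0.4917,-0.1125,-1],[0,0,-0.0463,0.0795,0.4917,-0.1125,-1],[0,0,-0.0463,0.0795,0.4917,-0.1125,-1]],
])

```text
clock: 7.28
eef_pos: [0.5063, 0.1179, 0.1016]
eef_rot: [1.0, 0.013, 0.0, -0.0]
wrist_force: [0.4, 0.1, -1.4]
grip_width: 0.299
finger_force: 60.1
```

```bash
python3 - <<'E'
from h import *
s=env.get_state();print(s['eef_pos'],s['wrist_force'])
a=cam('side')['frame'][150:400,250:480];b=cam('scene')['frame'][165:345,170:390]
cv2.imwrite('pics/p1.png',np.hstack([cv2.resize(a,(400,435)),cv2.resize(b,(400,435))])[:,:,::-1])
E
```

```text
[0.50632401 0.11792153 0.10160916] [ 0.37501519  0.11753059 -1.43561553]
```

View pics/p1.png

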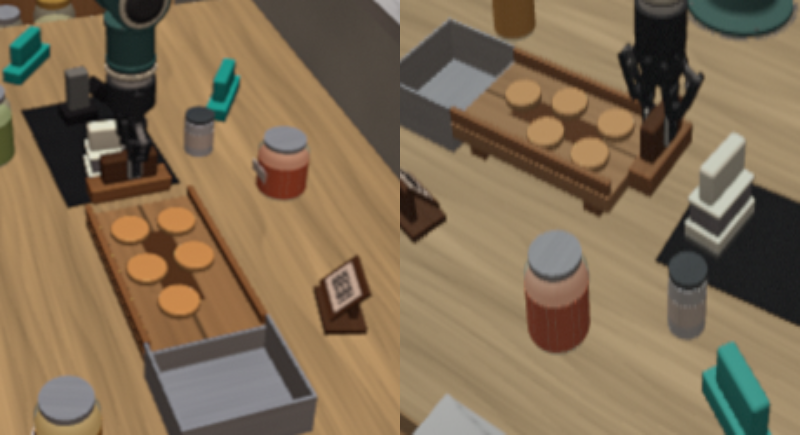

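The scraper is held just outside the far end, with all five cakes in front of it. I push.

>>> servo_tool([
  [[0,0,0,0,0.03,0,-1],[0,0,0,0,0.06,0,-1],[0,0,0,0,0.09,0,-1],[0,0,0,0,0.12,0,-1],[0,0,0,0,0.15,0,-1],[0,0,0,0,0.18,0,-1],[0,0,0,0,0.21,0,-1],[0,0,0,0,0.24,0,-1],[0,0,0,0,0.27,0,-1],[0,0,0,0,0.3,0,-1],[0,0,0,0,0.33,0,-1],[0,0,0,0,0.36,0,-1],[0,0,0,0,0.39,0,-1],[0,0,0,0,0.42,0,-1],[0,0,0,0,0.45,0,-1],[0,0,0,0,0.48,0,-1],[0,0,0,0,0.51,0,-1],[0,0,0,0,0.54,0,-1],[0,0,0,0,0.57,0,-1],[0,0,0,0,0.6,0,-1]],
])

```text
clock: 9.05
eef_pos: [0.5123, -0.1236, 0.1012]
eef_rot: [1.0, 0.013, -0.0, 0.0]
wrist_force: [0.1, -0.0, -2.6]
grip_width: 0.296
finger_force: 60.2
```

>>> servo_tool([
  [[0,0,0,0,0.03,0,-1],[0,0,0,0,0.06,0,-1],[0,0,0,0,0.09,0,-1],[0,0,0,0,0.12,0,-1],[0,0,0,0,0.15,0,-1],[0,0,0,0,0.18,0,-1],[0,0,0,0,0.21,0,-1],[0,0,0,0,0.24,0,-1],[0,0,0,0,0.26,0,-1],[0,0,0,0,0.27,0,-1],[0,0,0,0,0.27,0,-1],[0,0,0,0,0.27,0,-1]],
])

```text
clock: 10.05
eef_pos: [0.5153, -0.2301, 0.1012]
eef_rot: [1.0, 0.013, 0.0, -0.0]
wrist_force: [-0.1, -0.3, -2.0]
grip_width: 0.298
finger_force: 60.3
```

```bash
python3 - <<'E'
from h import *
s=env.get_state();print(s['eef_pos'],s['wrist_force'])
a=cam('side')['frame'][150:400,250:480];b=cam('scene')['frame'][165:345,150:370]
cv2.imwrite('pics/p2.png',np.hstack([cv2.resize(a,(400,435)),cv2.resize(b,(400,435))])[:,:,::-1])
E
```

```text
[ 0.51534547 -0.23012095  0.10119532] [-0.11818486 -0.29432231 -2.01297312]
```

View pics/p2.png

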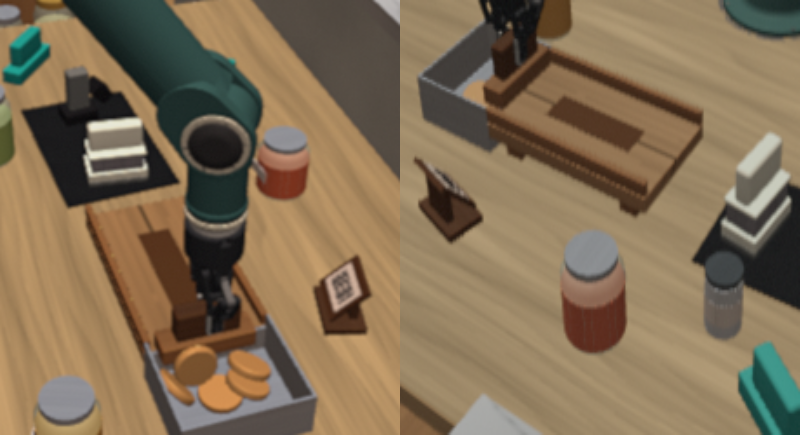

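All five cakes are in the tray and the board is clear. I return the scraper to its place on the mat.

```bash
python3 - <<'E'
from h import *
p0=shelf(0,-.163,.101);R0=down(1.5)
print(p0,rel(p0,R0,[.498,.317,.221],down(-6.8)))
print(rel([.498,.317,.221],down(-6.8),[.498,.317,.059],down(-6.8)))
E
```

```text
[ 0.51526684 -0.22994414  0.101     ] [ 0.      0.      0.0461 -0.0074 -1.368  -0.3   ]
[0.    0.    0.    0.    0.    0.405]
```

>>> servo_tool([
  [[0,0,0,0,0,-0.1,-1],[0,0,0,0,0,-0.2,-1],[0,0,0,0,-0.05,-0.3,-1],[0,0,0,0,-0.14,-0.3,-1],[0,0,0,0,-0.23,-0.3,-1],[0,0,0,0,-0.32,-0.3,-1],[0,0,0,0,-0.41,-0.3,-1],[0,0,0,0,-0.5,-0.3,-1],[0,0,0,0,-0.59,-0.3,-1],[0,0,0,0,-0.68,-0.3,-1],[0,0,0,0,-0.77,-0.3,-1],[0,0,0,0,-0.86,-0.3,-1],[0,0,0,0,-0.9,-0.3,-1]],
])

```text
clock: 11.23
eef_pos: [0.5046, 0.1362, 0.2215]
eef_rot: [1.0, 0.017, 0.0, -0.001]
wrist_force: [0.2, 0.3, -2.7]
grip_width: 0.297
finger_force: 60.2
```

>>> servo_tool([
  [[0,0,0.01,0,-0.09,0,-1],[0,0,0.02,0,-0.18,0,-1],[0,0,0.03,0,-0.27,0,-1],[0,0,0.04,-0.0074,-0.36,0,-1],[0,0,0.0461,-0.0074,-0.44,0,-1],[0,0,0.0461,-0.0074,-0.468,0,-1],[0,0,0.0461,-0.0074,-0.468,0.08,-1],[0,0,0.0461,-0.0074,-0.468,0.16,-1],[0,0,0.0461,-0.0074,-0.468,0.24,-1],[0,0,0.0461,-0.0074,-0.468,0.32,-1],[0,0,0.0461,-0.0074,-0.468,0.36,-1],[0,0,0.0461,-0.0074,-0.468,0.39,-1],[0,0,0.0461,-0.0074,-0.468,0.405,-1],[0,0,0.0461,-0.0074,-0.468,0.405,-1],[0,0,0.0461,-0.0074,-0.468,0.405,-1]],
])

```text
clock: 12.48
eef_pos: [0.4986, 0.3174, 0.0601]
eef_rot: [0.998, -0.059, 0.001, -0.001]
wrist_force: [0.3, 0.6, -2.1]
grip_width: 0.296
finger_force: 60.6
```

>>> servo_tool([
  [[0,0,0,0,0,0,0.5],[0,0,0,0,0,0,0.5],[0,0,0,0,0,0,0.5],[0,0,0,0,0,0,0.5],[0,0,0,0,0,-0.05,0.5],[0,0,0,0,0,-0.13,0.5],[0,0,0,0,0,-0.23,0.5],[0,0,0,0,0,-0.33,0.5],[0,0,0,0,0,-0.43,0.5],[0,0,0,0,0,-0.5,0.5],[0,0,0,0,0,-0.5,0.5],[0,0,0,0,0,-0.5,0.5]],
])

```text
clock: 13.48
eef_pos: [0.4989, 0.3173, 0.2617]
eef_rot: [0.998, -0.059, 0.002, -0.001]
wrist_force: [-0.3, 0.1, -0.2]
grip_width: 0.749
finger_force: 0.0
```

```bash
python3 - <<'E'
from h import *
np.set_printoptions(precision=4,suppress=True)
w=cam('wrist'); save(w,'w5.png');s=env.get_state();print(s['eef_pos'],s['wrist_force'])
g=cv2.cvtColor(w['frame'],cv2.COLOR_RGB2HSV)
m=cv2.inRange(g,(0,0,170),(180,60,255)); m[300:]=0
for c in cv2.findContours(m,0,2)[0]:
    if cv2.contourArea(c)>500: print('white',cv2.contourArea(c),cv2.boundingRect(c),cv2.minAreaRect(c))
m=cv2.inRange(g,(0,90,20),(20,255,110)); m[300:]=0
for c in cv2.findContours(m,0,2)[0]:
    if cv2.contourArea(c)>500: print('brown',cv2.contourArea(c),cv2.boundingRect(c),cv2.minAreaRect(c))
for n,P in dict(pad=[[.4664,.2288,.108],[.556,.2202,.108],[.5112,.2245,.108]],scr=[[.498,.317,.078],[.4533,.322,.078],[.5427,.3117,.078]]).items(): print(n,proj(w,P))
E
```

```text
[0.4979 0.3167 0.2597] [ 0.6251 -0.0283 -0.6219]
white 6289.0 (384, 143, 75, 119) ((420.2330627441406, 201.5077667236328), (72.12661743164062, 118.66744232177734), 1.9091525077819824)
brown 2773.0 (309, 176, 30, 101) ((323.5, 226.0), (100.0, 29.0), 90.0)
brown 2126.0 (558, 77, 19, 188) ((567.3839721679688, 170.41929626464844), (15.565637588500977, 187.1405029296875), 1.123302698135376)
pad [[437.4425 258.1009]
 [444.6955 142.1731]
 [440.868  202.5948]]
scr [[324.2176 224.9694]
 [324.5448 273.5664]
 [324.2204 172.5833]]
```

```bash
python3 - <<'E'
from h import *
np.set_printoptions(precision=4,suppress=True)
w=cam('wrist');g=cv2.cvtColor(w['frame'],cv2.COLOR_RGB2HSV)
m=cv2.inRange(g,(0,0,170),(180,60,255)); m[300:]=0
r=np.arange(158,250,3); e=np.array([(np.flatnonzero(m[i,380:480]).max()+380,i) for i in r],float)
k=np.polyfit(e[:,1],e[:,0],1); print(k)
P=onz(w,[(np.polyval(k,150),150),(np.polyval(k,255),255)],.107); v=P[0]-P[1]; yaw=np.degrees(np.arctan2(v[1],v[0])); print(P,yaw)
p0=np.array([.498,.317,.259]);R0=down(-6.8)
print('c', P.mean(0)+13e-3*np.array([-v[1],v[0],0])/np.linalg.norm(v))
for z in (.15,.088): print(rel(p0,R0,[.511,.2245,z],down(-5.4)))
E
```

```text
[ -0.0735 468.0539]
[[0.5479 0.2106 0.107 ]
 [0.4667 0.2185 0.107 ]] -5.537753979446434
c [0.5086 0.2275 0.107 ]
[ 0.      0.     -0.0078  0.0597  0.2258  0.2725]
[ 0.      0.     -0.0078  0.0597  0.2258  0.4275]
```

>>> servo_tool([
  [[0,0,-0.0078,0.03,0.08,0.08,0.5],[0,0,-0.0078,0.0597,0.16,0.16,0.5],[0,0,-0.0078,0.0597,0.222,0.22,0.5],[0,0,-0.0078,0.0597,0.222,0.26,0.5],[0,0,-0.0078,0.0597,0.222,0.26,0.5],[0,0,-0.0078,0.0597,0.222,0.32,0.5],[0,0,-0.0078,0.0597,0.222,0.37,0.5],[0,0,-0.0078,0.0597,0.222,0.41,0.5],[0,0,-0.0078,0.0597,0.222,0.4275,0.5],[0,0,-0.0078,0.0597,0.222,0.4275,0.5],[0,0,-0.0078,0.0597,0.222,0.4275,0.5],[0,0,-0.0078,0.0597,0.222,0.4275,-1],[0,0,-0.0078,0.0597,0.222,0.4275,-1],[0,0,-0.0078,0.0597,0.222,0.4275,-1],[0,0,-0.0078,0.0597,0.222,0.4275,-1],[0,0,-0.0078,0.0597,0.222,0.4275,-1],[0,0,-0.0078,0.0597,0.222,0.4275,-1],[0,0,-0.0078,0.0597,0.222,0.4275,-1]],
])

```text
clock: 15.08
eef_pos: [0.5117, 0.226, 0.0887]
eef_rot: [0.999, -0.047, 0.001, -0.0]
wrist_force: [1.1, -0.4, 0.9]
grip_width: 0.292
finger_force: 60.6
```

```bash
python3 - <<'E'
from h import *
p0=np.array([.511,.226,.088]);R0=down(-5.4)
for sh in [(0,.081,.21),(0,.081,.15)]: print(shelf(*sh),rel(p0,R0,shelf(*sh),down(1.5)))
E
```

```text
[0.50887967 0.01397224 0.21      ] [ 0.      0.     -0.0383  0.0446  0.5282 -0.305 ]
[0.50887967 0.01397224 0.15      ] [ 0.      0.     -0.0383  0.0446  0.5282 -0.155 ]
```

>>> servo_tool([
  [[0,0,0,0,0,-0.08,-1],[0,0,0,0,0,-0.16,-1],[0,0,0,0,0,-0.24,-1],[0,0,-0.01,0.01,0.06,-0.305,-1],[0,0,-0.02,0.02,0.14,-0.305,-1],[0,0,-0.03,0.03,0.22,-0.305,-1],[0,0,-0.0383,0.0446,0.3,-0.305,-1],[0,0,-0.0383,0.0446,0.38,-0.305,-1],[0,0,-0.0383,0.0446,0.46,-0.305,-1],[0,0,-0.0383,0.0446,0.5282,-0.305,-1],[0,0,-0.0383,0.0446,0.5282,-0.26,-1],[0,0,-0.0383,0.0446,0.5282,-0.2,-1],[0,0,-0.0383,0.0446,0.5282,-0.16,-1],[0,0,-0.0383,0.0446,0.5282,-0.155,-1],[0,0,-0.0383,0.0446,0.5282,-0.155,-1],[0,0,-0.0383,0.0446,0.5282,-0.155,-1]],
])

```text
clock: 16.42
eef_pos: [0.5093, 0.0139, 0.1507]
eef_rot: [1.0, 0.013, 0.0, 0.0]
wrist_force: [0.7, -0.6, -2.6]
grip_width: 0.293
finger_force: 65.0
```

```bash
python3 - <<'E'
from h import *
s=env.get_state();print(s['eef_pos'],s['wrist_force'])
w=cam('wrist');a=cam('side')['frame'][150:400,250:480]
cv2.imwrite('pics/p3.png',np.hstack([cv2.resize(a,(400,435)),cv2.resize(w['frame'],(400,435))])[:,:,::-1])
E
```

```text
[0.50929144 0.0138647  0.15067028] [ 0.7099077  -0.61423391 -2.59913459]
```

View pics/p3.png

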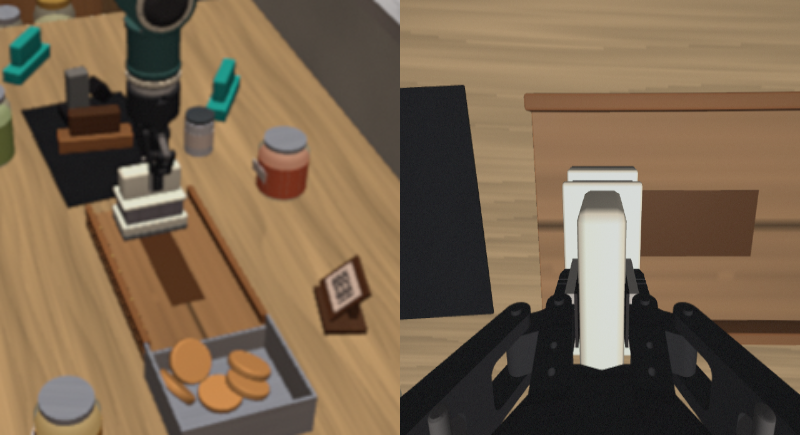

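The pad is held squarely over the streak's far end, all the cakes lie in the tray, and the scraper stands on the mat. I press down.

>>> servo_tool([
  [[0,0,0,0,0,0.03,-1],[0,0,0,0,0,0.05,-1],[0,0,0,0,0,0.065,-1],[0,0,0,0,0,0.08,-1],[0,0,0,0,0,0.0875,-1],[0,0,0,0,0,0.0875,-1],[0,0,0,0,0,0.0875,-1]],
])

```text
clock: 17.1
eef_pos: [0.5104, 0.0137, 0.1166]
eef_rot: [1.0, 0.013, 0.001, -0.0]
wrist_force: [-0.8, -1.7, 9.4]
grip_width: 0.293
finger_force: 66.9
```

>>> servo_tool([
  [[0,0,0,0,0.01,0.0012,-1],[0,0,0,0,0.03,0.0012,-1],[0,0,0,0,0.055,0.0012,-1],[0,0,0,0,0.08,0.0012,-1],[0,0,0,0,0.105,0.0012,-1],[0,0,0,0,0.13,0.0012,-1],[0,0,0,0,0.155,0.0012,-1],[0,0,0,0,0.18,0.0012,-1],[0,0,0,0,0.205,0.0012,-1],[0,0,0,0,0.23,0.0012,-1],[0,0,0,0,0.255,0.0012,-1],[0,0,0,0,0.28,0.0012,-1],[0,0,0,0,0.305,0.0012,-1],[0,0,0,0,0.33,0.0012,-1],[0,0,0,0,0.355,0.0012,-1],[0,0,0,0,0.38,0.0012,-1],[0,0,0,0,0.4,0.0012,-1],[0,0,0,0,0.407,0.0012,-1],[0,0,0,0,0.407,0.0012,-1],[0,0,0,0,0.407,0.0012,-1]],
])

```text
clock: 18.77
eef_pos: [0.5149, -0.1473, 0.1164]
eef_rot: [1.0, 0.013, 0.001, -0.001]
wrist_force: [0.1, 3.4, 10.1]
grip_width: 0.293
finger_force: 66.9
```

>>> servo_tool([
  [[0,0,0,0,-0.01,0,-1],[0,0,0,0,-0.03,0,-1],[0,0,0,0,-0.055,0,-1],[0,0,0,0,-0.08,0,-1],[0,0,0,0,-0.105,0,-1],[0,0,0,0,-0.13,0,-1],[0,0,0,0,-0.155,0,-1],[0,0,0,0,-0.18,0,-1],[0,0,0,0,-0.205,0,-1],[0,0,0,0,-0.23,0,-1],[0,0,0,0,-0.255,0,-1],[0,0,0,0,-0.28,0,-1],[0,0,0,0,-0.305,0,-1],[0,0,0,0,-0.33,0,-1],[0,0,0,0,-0.355,0,-1],[0,0,0,0,-0.38,0,-1],[0,0,0,0,-0.4,0,-1],[0,0,0,0,-0.411,0,-1],[0,0,0,0,-0.411,0,-1],[0,0,0,0,-0.411,0,-1]],
])

```text
clock: 20.43
eef_pos: [0.511, 0.014, 0.1166]
eef_rot: [1.0, 0.013, 0.002, 0.001]
wrist_force: [0.5, -4.2, 9.7]
grip_width: 0.292
finger_force: 66.8
```

```bash
python3 - <<'E'
from h import *
s=env.get_state();print(s['eef_pos'],s['wrist_force'])
p0=shelf(0,.0826,.1145);R0=down(1.5)
for z in (.23,.090): print(rel(p0,R0,[.511,.226,z],down(-5.4)))
E
```

```text
[0.51098643 0.01403564 0.11659094] [ 0.46426014 -4.20171414  9.65462895]
[ 0.      0.      0.0383  0.0192 -0.5257 -0.2888]
[ 0.      0.      0.0383  0.0192 -0.5257  0.0613]
```

>>> servo_tool([
  [[0,0,0,0,0,-0.08,-1],[0,0,0,0,0,-0.18,-1],[0,0,0.01,0,-0.05,-0.2888,-1],[0,0,0.02,0,-0.14,-0.2888,-1],[0,0,0.03,0.01,-0.23,-0.2888,-1],[0,0,0.0383,0.0192,-0.32,-0.2888,-1],[0,0,0.0383,0.0192,-0.41,-0.2888,-1],[0,0,0.0383,0.0192,-0.5,-0.2888,-1],[0,0,0.0383,0.0192,-0.5257,-0.26,-1],[0,0,0.0383,0.0192,-0.5257,-0.18,-1],[0,0,0.0383,0.0192,-0.5257,-0.1,-1],[0,0,0.0383,0.0192,-0.5257,-0.03,-1],[0,0,0.0383,0.0192,-0.5257,0.02,-1],[0,0,0.0383,0.0192,-0.5257,0.05,-1],[0,0,0.0383,0.0192,-0.5257,0.062,-1],[0,0,0.0383,0.0192,-0.5257,0.062,-1],[0,0,0.0383,0.0192,-0.5257,0.062,-1]],
])

```text
clock: 21.85
eef_pos: [0.5116, 0.2258, 0.0909]
eef_rot: [0.999, -0.047, 0.0, -0.0]
wrist_force: [-0.9, -1.1, 0.3]
grip_width: 0.293
finger_force: 68.2
```

>>> servo_tool([
  [[0,0,0,0,0,0,0.5],[0,0,0,0,0,0,0.5],[0,0,0,0,0,0,0.5],[0,0,0,0,0,0,0.5],[0,0,0,0,0,-0.05,0.5],[0,0,0,0,0,-0.13,0.5],[0,0,0,0,0,-0.23,0.5],[0,0,0,0.03,-0.08,-0.33,0.5],[0,0,0,0.03,-0.16,-0.4,0.5],[0,0,0,0.03,-0.24,-0.4,0.5],[0,0,0,0.03,-0.32,-0.4,0.5],[0,0,0,0.03,-0.38,-0.4,0.5],[0,0,0,0.03,-0.38,-0.4,0.5],[0,0,0,0.03,-0.38,-0.4,0.5]],
])

```text
clock: 23.02
eef_pos: [0.5368, 0.3775, 0.2498]
eef_rot: [0.999, -0.046, -0.0, -0.0]
wrist_force: [0.1, -1.0, 0.4]
grip_width: 0.755
finger_force: 0.0
```

```bash
python3 - <<'E'
from h import *
np.set_printoptions(precision=4,suppress=True)
w=cam('wrist'); save(w,'w6.png');s=env.get_state();print(s['eef_pos'],w['T'].tolist())
g=w['frame'].max(2).astype(int); print('grey-level rows around scanner')
h=cv2.cvtColor(w['frame'],cv2.COLOR_RGB2HSV)
# grey column top: brighter than mat, low saturation
m=((g>60)&(h[:,:,1]<60)).astype(np.uint8); m[330:]=0
for c in cv2.findContours(m,0,2)[0]:
    if cv2.contourArea(c)>300:
        b=cv2.minAreaRect(c); print(cv2.contourArea(c),cv2.boundingRect(c),b,cv2.approxPolyDP(c,4,True)[:,0].tolist(), np.median(g[m>0]))
print('expected',proj(w,[[.4893,.41,.103]]))
E
```

```text
[0.5374 0.3756 0.2498] [[-0.09166678784993446, 0.9611228486361122, 0.26046126359763627, 0.6020381095738959], [-0.9957896920159304, -0.08855403035628133, -0.023686979175793613, 0.3721646103594767], [0.000298797742237427, -0.26153595075488395, 0.9651936889467551, 0.3748208324839783], [0.0, 0.0, 0.0, 1.0]]
grey-level rows around scanner
515.0 (409, 291, 44, 39) ((426.6529846191406, 310.9882507324219), (52.82257080078125, 21.69304656982422), 40.60129928588867) [[409, 291], [431, 329], [446, 329], [441, 321], [452, 321], [438, 316], [448, 315], [437, 315], [420, 291]] 116.0
519.5 (197, 291, 40, 39) ((214.00387573242188, 307.9434509277344), (22.156780242919922, 51.513248443603516), 30.465545654296875) [[236, 291], [225, 291], [208, 315], [197, 315], [207, 316], [199, 329], [215, 328]] 116.0
2079.0 (265, 257, 44, 64) ((288.2235412597656, 289.5058898925781), (57.92043685913086, 43.8199577331543), 77.47119140625) [[303, 257], [274, 263], [265, 280], [277, 320], [305, 313], [308, 278]] 116.0
10674.0 (438, 178, 106, 130) ((489.3597412109375, 240.76220703125), (98.9466552734375, 127.54843139648438), 6.34019136428833) [[447, 179], [439, 273], [454, 278], [458, 289], [480, 289], [499, 306], [527, 307], [542, 199], [531, 195], [531, 186], [516, 185], [511, 179]] 116.0
5567.0 (409, 3, 91, 90) ((455.00006103515625, 50.5), (68.58935546875, 103.94469451904297), 45.0) [[489, 11], [471, 3], [457, 5], [428, 29], [409, 58], [410, 75], [419, 88], [442, 91], [485, 69], [499, 37]] 116.0
expected [[288.6344 293.4925]]
```

```bash
python3 - <<'E'
from h import *
np.set_printoptions(precision=4,suppress=True)
w=cam('wrist')
P=onz(w,[(265,280),(277,320),(305,313),(308,278)],.103); v=P[0]-P[1]; u=P[2]-P[1]; print(P,np.degrees(np.arctan2(v[1],v[0])),np.linalg.norm(v),'w',np.degrees(np.arctan2(u[0],-u[1])),np.linalg.norm(u))
g=w['frame'].max(2)
print(g[272:324:4,258:316:4])
# edge lines of nose (black on black)
k=cv2.equalizeHist(np.minimum(g,60)[150:330,200:340]); 
cv2.imwrite('pics/scan.png',np.hstack([cv2.resize(k,(560,600),interpolation=cv2.INTER_CUBIC)]))
E
```

```text
[[0.5034 0.4255 0.103 ]
 [0.4675 0.4204 0.103 ]
 [0.4716 0.3967 0.103 ]
 [0.5018 0.3911 0.103 ]] 8.12786012511927 0.0362346365056729 w 9.75351610453383 0.024065645294289333
[[ 44  43  51  61  61  60  62  61  67  71  74  71  48  52  45]
 [ 43  45  63  61  67  76  95 110 122  73  68  74  52  47  45]
 [ 48  46 103 118 130 137 146 152 153 115  75  73  71  50  48]
 [ 47  56 136 148 156 160 159 162 160 140  73  72  71  49  51]
 [ 47  45 135 152 154 158 159 159 161 146  75  76  71  50  48]
 [ 43  48 121 153 152 156 157 158 160 147  94  74  59  45  42]
 [ 47  46 104 151 152 152 155 155 157 153 120  72  44  47  47]
 [ 47  47  50 142 152 152 153 155 157 159 133  74  49  46  49]
 [ 48  50  48 127 152 151 153 154 155 157 141  78  49  46  47]
 [ 46  44  49 119 150 150 152 151 152 154 144  99  46  45  47]
 [ 49  44  46  59 141 149 152 150 152 153 151 123  45  49  47]
 [ 46  47  49  48 130 150 150 150 152 141 131  45  46  47  44]
 [ 47  51  45  46 114 134 127  77  46  45  45  43  45  43  49]]
```

```bash
python3 - <<'E'
from h import *
np.set_printoptions(precision=4,suppress=True)
w=cam('wrist');g=w['frame'].max(2); m=np.zeros_like(g); m[250:335,250:330]=(g[250:335,250:330]>105)*255
c=max(cv2.findContours(m,0,2)[0],key=cv2.contourArea)
pts=onz(w,c[:,0].astype(float),.103)[:,:2]
b=cv2.minAreaRect((pts*1000).astype(np.float32)); print(b, cv2.boxPoints(b))
yaw=8.5
p0=np.array([.537,.3755,.2495]);R0=down(-5.4)
for z in(.16,.088): print(rel(p0,R0,[.4875,.4095,z],down(yaw)))
E
```

```text
((486.0885009765625, 413.0643005371094), (37.17337417602539, 25.732540130615234), 7.839062213897705) [[465.9207 423.2753]
 [469.4304 397.7832]
 [506.2563 402.8533]
 [502.7466 428.3454]]
[ 0.      0.     -0.0772 -0.1312 -0.073   0.2237]
[ 0.      0.     -0.0772 -0.1312 -0.073   0.4038]
```

```bash
python3 - <<'E'
from h import *
np.set_printoptions(precision=4,suppress=True)
p0=np.array([.537,.3755,.2495]);R0=down(-5.4)
for z in(.16,.088): print(rel(p0,R0,[.4875,.412,z],down(8)))
w=cam('wrist'); w['T']=np.load('w3T.npy'); f=cv2.imread('pics/w3.png')[:,:,::-1]
g=cv2.cvtColor(np.ascontiguousarray(f),cv2.COLOR_RGB2HSV); m=np.zeros(g.shape[:2],np.uint8); m[0:95,365:480]=cv2.inRange(g,(0,0,130),(180,75,255))[0:95,365:480]
m=cv2.morphologyEx(m,cv2.MORPH_CLOSE,np.ones((9,9)));c=max(cv2.findContours(m,0,2)[0],key=cv2.contourArea)
b=cv2.boxPoints(cv2.minAreaRect(c));print(b)
lo=onz(w,b[[0,3]],.0337);hi=onz(w,b[[1,2]],.0663);print(lo,hi)
for e in(lo,hi): d=e[0]-e[1];print(np.degrees(np.arctan2(-d[0],d[1])),np.linalg.norm(d))
print((lo+hi).mean(0)/2, 'slope',(hi-lo).mean(0))
E
```

```text
[ 0.      0.     -0.0744 -0.1318 -0.0792  0.2237]
[ 0.      0.     -0.0744 -0.1318 -0.0792  0.4038]
[[386.3585  59.2453]
 [398.3208  17.3774]
 [459.6038  34.8868]
 [447.6415  76.7547]]
[[ 0.7226 -0.1451  0.0337]
 [ 0.7036 -0.2176  0.0337]] [[ 0.7552 -0.1505  0.0663]
 [ 0.7385 -0.2161  0.0663]]
-14.666207550255756 0.07502397697092009
-14.295586371746516 0.06772237248399549
[ 0.73   -0.1823  0.05  ] slope [ 0.0338 -0.0019  0.0326]
```

>>> servo_tool([
  [[0,0,-0.03,-0.05,-0.03,0.06,0.6],[0,0,-0.06,-0.1,-0.06,0.12,0.6],[0,0,-0.0745,-0.13,-0.08,0.18,0.6],[0,0,-0.0745,-0.1322,-0.0791,0.22,0.6],[0,0,-0.0745,-0.1322,-0.0791,0.2238,0.6],[0,0,-0.0745,-0.1322,-0.0791,0.2238,0.6]],
])

```text
clock: 23.72
eef_pos: [0.4883, 0.4108, 0.1599]
eef_rot: [0.998, 0.069, -0.0, 0.001]
wrist_force: [-0.4, -0.6, 0.5]
grip_width: 0.802
finger_force: 0.0
```

```bash
python3 - <<'E'
from h import *
np.set_printoptions(precision=4,suppress=True)
w=cam('wrist');g=w['frame'].max(2); s=env.get_state(); print(s['eef_pos'])
print('exp',proj(w,[s['eef_pos']*[1,1,0]+[0,0,.103]]))
m=np.zeros_like(g); m[220:380,265:375]=(g[220:380,265:375]>105)*255
for c in cv2.findContours(m,0,2)[0]:
    if cv2.contourArea(c)>300:
        b=cv2.minAreaRect((onz(w,c[:,0].astype(float),.103)[:,:2]*1000).astype(np.float32)); print(cv2.contourArea(c),cv2.boundingRect(c),b)
for n in('side','scene'):
    c=cam(n);h=cv2.cvtColor(c['frame'],cv2.COLOR_RGB2HSV); x,y=proj(c,[[.731,-.182,.05]])[0].round().astype(int); print(n,x,y)
    M=np.zeros(h.shape[:2],np.uint8); M[y-18:y+19,x-18:x+19]=cv2.inRange(h,(0,0,130),(180,75,255))[y-18:y+19,x-18:x+19]
    M=cv2.morphologyEx(M,cv2.MORPH_CLOSE,np.ones((5,5))); k=cv2.moments(M,True); q=(k['m10']/k['m00'],k['m01']/k['m00']); print(k['m00'],q,onz(c,[q],.05))
    kk=max(cv2.findContours(M,0,2)[0],key=cv2.contourArea); print(cv2.boxPoints(cv2.minAreaRect(kk)).tolist())
E
```

```text
[0.4892 0.4113 0.1612]
exp [[323.0292 270.9868]]
4267.5 (265, 336, 110, 44) ((437.0165100097656, 406.0702209472656), (27.710508346557617, 63.243309020996094), 7.778567790985107)
3125.0 (293, 242, 50, 67) ((486.1036682128906, 413.8243408203125), (37.505863189697266, 26.327556610107422), 7.844149112701416)
side 447 315
293.0 (446.9522184300341, 315.1126279863481) [[ 0.7299 -0.1836  0.05  ]]
[[434.7706604003906, 305.5688171386719], [451.6513977050781, 300.5046081542969], [458.5046081542969, 323.3486633300781], [441.6238708496094, 328.4128723144531]]
scene 175 238
36.0 (171.83333333333334, 237.58333333333334) [[ 0.7325 -0.1918  0.05  ]]
[[163.41465759277344, 232.73175048828125], [164.9756317138672, 230.780517578125], [176.6829376220703, 240.1463623046875], [175.12196350097656, 242.09759521484375]]
```

>>> servo_tool([
  [[0,0,0,-0.003,-0.006,0.05,0.6],[0,0,0,-0.003,-0.006,0.1,0.6],[0,0,0,-0.003,-0.006,0.15,0.6],[0,0,0,-0.003,-0.006,0.18,0.6],[0,0,0,-0.003,-0.006,0.18,0.6],[0,0,0,-0.003,-0.006,0.18,0.6],[0,0,0,-0.003,-0.006,0.18,-1],[0,0,0,-0.003,-0.006,0.18,-1],[0,0,0,-0.003,-0.006,0.18,-1],[0,0,0,-0.003,-0.006,0.18,-1],[0,0,0,-0.003,-0.006,0.18,-1],[0,0,0,-0.003,-0.006,0.18,-1],[0,0,0,-0.003,-0.006,0.18,-1]],
])

```text
clock: 24.95
eef_pos: [0.487, 0.4149, 0.0898]
eef_rot: [0.998, 0.07, 0.001, -0.0]
wrist_force: [-0.8, -2.0, 7.6]
grip_width: 0.315
finger_force: 59.1
```

```bash
python3 - <<'E'
from h import *
np.set_printoptions(precision=4,suppress=True)
s=env.get_state();p=s['eef_pos'];print(p,R.from_quat(s['eef_rot']).as_matrix().round(3).tolist())
Y=-14.3; T=np.array([.731,-.183,.05]); c,si=np.cos(np.radians(Y)),np.sin(np.radians(Y))
n=np.array([-c,-si,1])/2**.5
win=T+.1*n; org=win-np.array([c*.049,si*.049,.036]); 
# column centre vs TCP along x at grasp: column (.4861,.4138)
off=(np.array([.4861,.4138])-p[:2])@[np.cos(np.radians(8)),np.sin(np.radians(8))]; print('win',win,'org',org,'col-tcp off',off)
a=-.006-off; tcp=org+np.array([c*a,si*a,p[2]-.003]); print('tcp',tcp)
p0=np.array([.4863,.4145,.088]);R0=down(8); mid=np.array([.50,.15,.25])
print(rel(p0,R0,mid,down(Y))); print(rel(mid,down(Y),tcp+[0,0,.05],down(Y)));print(rel(mid,down(Y),tcp,down(Y)))
E
```

```text
[0.487  0.4149 0.0898] [[0.99, 0.139, 0.001], [0.139, -0.99, 0.001], [0.002, -0.001, -1.0]]
win [ 0.6625 -0.1655  0.1207] org [ 0.615  -0.1534  0.0847] col-tcp off -0.0010014098103375438
tcp [ 0.6102 -0.1522  0.1715]
[ 0.      0.      0.1239 -0.0581  0.6596 -0.405 ]
[0.     0.     0.     0.4535 0.6641 0.0713]
[0.     0.     0.     0.4535 0.6641 0.1963]
```

>>> servo_tool([
  [[0,0,0,0,0,-0.09,-1],[0,0,0,0,0,-0.18,-1],[0,0,0,0,0,-0.27,-1],[0,0,0.02,-0.01,0.05,-0.36,-1],[0,0,0.04,-0.02,0.12,-0.405,-1],[0,0,0.06,-0.03,0.2,-0.405,-1],[0,0,0.08,-0.04,0.28,-0.405,-1],[0,0,0.1,-0.05,0.36,-0.405,-1],[0,0,0.12,-0.058,0.44,-0.405,-1],[0,0,0.1239,-0.0581,0.52,-0.405,-1],[0,0,0.1239,-0.0581,0.6,-0.405,-1],[0,0,0.1239,-0.0581,0.6596,-0.405,-1],[0,0,0.1239,-0.0581,0.6596,-0.405,-1]],
])

```text
clock: 26.03
eef_pos: [0.5007, 0.1437, 0.2503]
eef_rot: [0.992, -0.128, 0.0, 0.002]
wrist_force: [0.2, 0.0, -1.8]
grip_width: 0.319
finger_force: 60.2
```

>>> servo_tool([
  [[0,0,0,0.05,0.07,0,-1],[0,0,0,0.1,0.14,0,-1],[0,0,0,0.15,0.21,0,-1],[0,0,0,0.2,0.28,0,-1],[0,0,0,0.25,0.35,0,-1],[0,0,0,0.3,0.42,0.02,-1],[0,0,0,0.35,0.49,0.04,-1],[0,0,0,0.4,0.56,0.06,-1],[0,0,0,0.43,0.62,0.0713,-1],[0,0,0,0.4535,0.6641,0.0713,-1],[0,0,0,0.4535,0.6641,0.11,-1],[0,0,0,0.4535,0.6641,0.15,-1],[0,0,0,0.4535,0.6641,0.18,-1],[0,0,0,0.4535,0.6641,0.1963,-1],[0,0,0,0.4535,0.6641,0.1963,-1],[0,0,0,0.4535,0.6641,0.1963,-1]],
])

```text
clock: 27.37
eef_pos: [0.6103, -0.1515, 0.1718]
eef_rot: [0.992, -0.124, -0.0, -0.0]
wrist_force: [-0.1, -0.1, -2.2]
grip_width: 0.317
finger_force: 60.1
```

>>> servo_tool([
  [[0,0,0,0,0,0,-1],[0,0,0,0,0,0,-1],[0,0,0,0,0,0,-1],[0,0,0,0,0,0,-1],[0,0,0,0,0,0,-1],[0,0,0,0,0,0,-1],[0,0,0,0,0,0,-1],[0,0,0,0,0,0,-1],[0,0,0,0,0,0,-1],[0,0,0,0,0,0,-1],[0,0,0,0,0,0,-1],[0,0,0,0,0,0,-1],[0,0,0,0,0,0,-1],[0,0,0,0,0,0,-1],[0,0,0,0,0,0,-1],[0,0,0,0,0,0,-1],[0,0,0,0,0,0,-1],[0,0,0,0,0,0,-1],[0,0,0,0,0,0,-1],[0,0,0,0,0,0,-1]],
])

```text
clock: 29.03
eef_pos: [0.6102, -0.1521, 0.172]
eef_rot: [0.992, -0.124, 0.0, 0.0]
wrist_force: [-0.1, 0.2, -1.9]
grip_width: 0.318
finger_force: 60.1
```

```bash
python3 - <<'E'
from h import *
np.set_printoptions(precision=4,suppress=True)
s=env.get_state();print(s['clock'],s['eef_pos'],s['wrist_force'],R.from_quat(s['eef_rot']).as_matrix().round(3).tolist())
w=cam('wrist');save(w,'w7.png')
a=cam('side')['frame'][200:400,350:510]
cv2.imwrite('pics/p4.png',np.hstack([cv2.resize(a,(360,450)),cv2.resize(w['frame'],(440,450))])[:,:,::-1])
E
```

```text
29.0333 [ 0.6102 -0.1521  0.172 ] [-0.0785  0.1923 -1.8582] [[0.969, -0.247, 0.0], [-0.247, -0.969, -0.0], [0.0, 0.0, -1.0]]
```

View pics/p4.png

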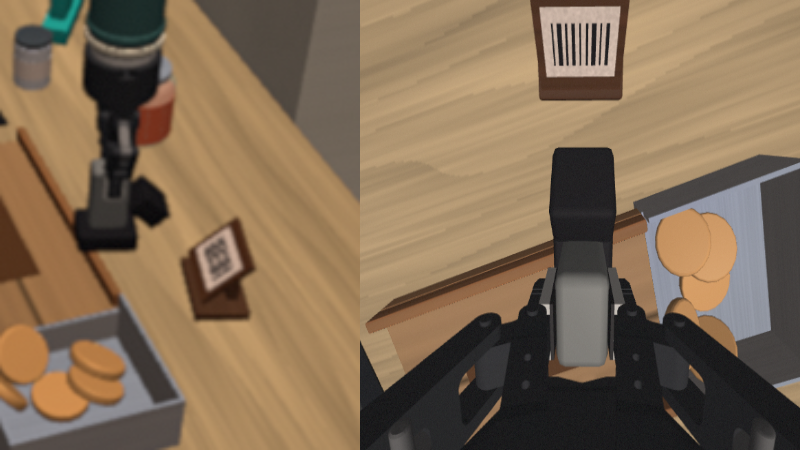

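The scanner faces the tag squarely: the tag's lower edge is level and centred at column 581, against the scanner nose at 582. I check the distance numerically and plan the return.

```bash
python3 - <<'E'
from h import *
np.set_printoptions(precision=4,suppress=True)
w=cam('wrist');h=cv2.cvtColor(w['frame'],cv2.COLOR_RGB2HSV);m=np.zeros(h.shape[:2],np.uint8)
m[0:92,245:395]=cv2.inRange(h,(0,0,120),(180,80,255))[0:92,245:395];m=cv2.morphologyEx(m,cv2.MORPH_CLOSE,np.ones((15,15)))
c=max(cv2.findContours(m,0,2)[0],key=cv2.contourArea);print(cv2.boundingRect(c),cv2.minAreaRect(c))
k=cv2.moments(c);print(onz(w,[(k['m10']/k['m00'],k['m01']/k['m00'])],.05))
Y=-14.3;p0=np.array([.6102,-.1522,.1715]);R0=down(Y);mid=np.array([.50,.15,.25])
print(rel(p0,R0,mid,down(Y)));end=np.array([.487,.4149,.0900])
print(rel(mid,down(Y),end+[0,0,.16],down(8)),rel(mid,down(Y),end,down(8)))
E
```

```text
(261, 0, 118, 83) ((319.5, 41.0), (82.0, 117.0), 90.0)
[[ 0.7347 -0.1817  0.05  ]]
[ 0.      0.      0.     -0.4536 -0.664  -0.1962]
[ 0.      0.     -0.1239 -0.1951 -0.6337  0.    ] [ 0.      0.     -0.1239 -0.1951 -0.6337  0.4   ]
```

>>> servo_tool([
  [[0,0,0,-0.03,0,-0.08,-1],[0,0,0,-0.06,-0.05,-0.16,-1],[0,0,0,-0.1,-0.12,-0.1962,-1],[0,0,0,-0.15,-0.19,-0.1962,-1],[0,0,0,-0.2,-0.26,-0.1962,-1],[0,0,0,-0.25,-0.33,-0.1962,-1],[0,0,0,-0.3,-0.4,-0.1962,-1],[0,0,0,-0.35,-0.47,-0.1962,-1],[0,0,0,-0.4,-0.54,-0.1962,-1],[0,0,0,-0.45,-0.61,-0.1962,-1],[0,0,0,-0.4536,-0.664,-0.1962,-1]],
])

```text
clock: 30.1
eef_pos: [0.4967, 0.1537, 0.2506]
eef_rot: [0.992, -0.122, -0.001, -0.0]
wrist_force: [0.3, 0.0, -3.0]
grip_width: 0.313
finger_force: 60.2
```

>>> servo_tool([
  [[0,0,-0.02,-0.03,-0.08,0,-1],[0,0,-0.04,-0.06,-0.16,0,-1],[0,0,-0.06,-0.09,-0.24,0,-1],[0,0,-0.08,-0.12,-0.33,0,-1],[0,0,-0.1,-0.15,-0.42,0,-1],[0,0,-0.12,-0.18,-0.51,0,-1],[0,0,-0.1239,-0.1951,-0.6,0,-1],[0,0,-0.1239,-0.1951,-0.6337,0,-1],[0,0,-0.1239,-0.1951,-0.6337,0.06,-1],[0,0,-0.1239,-0.1951,-0.6337,0.14,-1],[0,0,-0.1239,-0.1951,-0.6337,0.22,-1],[0,0,-0.1239,-0.1951,-0.6337,0.3,-1],[0,0,-0.1239,-0.1951,-0.6337,0.36,-1],[0,0,-0.1239,-0.1951,-0.6337,0.39,-1],[0,0,-0.1239,-0.1951,-0.6337,0.4,-1],[0,0,-0.1239,-0.1951,-0.6337,0.4,-1],[0,0,-0.1239,-0.1951,-0.6337,0.4,-1]],
])

```text
clock: 31.52
eef_pos: [0.4876, 0.4154, 0.0913]
eef_rot: [0.998, 0.07, 0.001, -0.001]
wrist_force: [0.6, -1.0, -2.0]
grip_width: 0.313
finger_force: 60.5
```

>>> servo_tool([
  [[0,0,0,0,0,0,0.6],[0,0,0,0,0,0,0.6],[0,0,0,0,0,0,0.6],[0,0,0,0,0,0,0.6],[0,0,0,0,0,-0.05,0.6],[0,0,0,0,0,-0.13,0.6],[0,0,0,0,0,-0.23,0.6],[0,0,0,0.06,0.06,-0.32,0.8],[0,0,0,0.14,0.12,-0.4,1],[0,0,0,0.22,0.18,-0.4,1],[0,0,0,0.3,0.24,-0.4,1],[0,0,0,0.37,0.3,-0.4,1],[0,0,0,0.37,0.36,-0.4,1],[0,0,0,0.37,0.36,-0.4,1],[0,0,0,0.37,0.36,-0.4,1]],
])

```text
clock: 32.77
eef_pos: [0.6549, 0.29, 0.2502]
eef_rot: [0.998, 0.067, -0.0, 0.001]
wrist_force: [0.0, 0.8, -0.5]
grip_width: 0.999
finger_force: 0.0
```

```bash
python3 - <<'E'
from h import *
np.set_printoptions(precision=4,suppress=True)
s=env.get_state();print(s['eef_pos'],R.from_quat(s['eef_rot']).as_matrix().round(3).tolist())
w=cam('wrist');save(w,'w8.png');h=cv2.cvtColor(w['frame'],cv2.COLOR_RGB2HSV)
x,y=proj(w,[[.6665,.2575,.075]])[0];print('exp',x,y)
for c in (w,):
    v=w['frame'][int(y)-2:int(y)+3,int(x)-2:int(x)+3].reshape(-1,3).mean(0);hv=cv2.cvtColor(np.uint8([[v]]),cv2.COLOR_RGB2HSV)[0,0].astype(int);print(v,hv)
    d=np.abs(w['frame'].astype(int)-v).max(2)<22; m=d.astype(np.uint8)
    n,l,st,ce=cv2.connectedComponentsWithStats(m)
    i=l[int(y),int(x)];print(st[i],ce[i]); cc=max(cv2.findContours((l==i).astype(np.uint8),0,2)[0],key=cv2.contourArea)
    q,r=cv2.minEnclosingCircle((onz(w,cc[:,0].astype(float),.075)[:,:2]).astype(np.float32));print('tin',q,r)
E
```

```text
[0.6549 0.29   0.2502] [[0.991, 0.135, 0.0], [0.135, -0.991, -0.001], [-0.0, 0.001, -1.0]]
exp 363.02154166942466 217.24088126919057
[70.72 76.48 84.6 ] [107  42  84]
[ 330  184   61   62 2853] [359.6453 215.0449]
tin (0.6683273315429688, 0.26099663972854614) 0.027092870324850082
```

```bash
python3 - <<'E'
from h import *
c,s=np.cos(np.radians(8)),np.sin(np.radians(8))
p0=np.array([.487+.148*c+.144*s,.4149+.148*s-.144*c,.25]);R0=down(8);print(p0)
g=[.668,.260,.048]
print(rel(p0,R0,g,R0)); a=shelf(0,.02,.2); b=shelf(0,.02,.0945); up=np.array([.668,.26,.2])
print(rel(g,R0,up,R0),rel(g,R0,a,down(1.5)),rel(g,R0,b,down(1.5)))
E
```

```text
[0.6536006  0.29289902 0.25      ]
[0.     0.     0.     0.0242 0.0865 0.505 ]
[ 0.    0.    0.    0.    0.   -0.38] [ 0.      0.      0.0361 -0.4968  0.7052 -0.38  ] [ 0.      0.      0.0361 -0.4968  0.7052 -0.1162]
```

>>> servo_tool([
  [[0,0,0,0.0242,0.0865,0,1],[0,0,0,0.0242,0.0865,0.08,1],[0,0,0,0.0242,0.0865,0.16,1],[0,0,0,0.0242,0.0865,0.24,1],[0,0,0,0.0242,0.0865,0.32,1],[0,0,0,0.0242,0.0865,0.4,1],[0,0,0,0.0242,0.0865,0.46,1],[0,0,0,0.0242,0.0865,0.505,1],[0,0,0,0.0242,0.0865,0.505,1],[0,0,0,0.0242,0.0865,0.505,1],[0,0,0,0.0242,0.0865,0.505,-1],[0,0,0,0.0242,0.0865,0.505,-1],[0,0,0,0.0242,0.0865,0.505,-1],[0,0,0,0.0242,0.0865,0.505,-1],[0,0,0,0.0242,0.0865,0.505,-1],[0,0,0,0.0242,0.0865,0.505,-1]],
])

```text
clock: 34.15
eef_pos: [0.6694, 0.2607, 0.0509]
eef_rot: [0.998, 0.07, 0.002, -0.001]
wrist_force: [-0.9, 0.6, 6.2]
grip_width: 0.599
finger_force: 62.9
```

>>> servo_tool([
  [[0,0,0,0,0,-0.1,-1],[0,0,0,0,0,-0.2,-1],[0,0,0,0,0,-0.3,-1],[0,0,0.01,-0.05,0.06,-0.38,-1],[0,0,0.02,-0.1,0.13,-0.38,-1],[0,0,0.0361,-0.15,0.2,-0.38,-1],[0,0,0.0361,-0.2,0.28,-0.38,-1],[0,0,0.0361,-0.25,0.35,-0.38,-1],[0,0,0.0361,-0.3,0.43,-0.38,-1],[0,0,0.0361,-0.35,0.5,-0.38,-1],[0,0,0.0361,-0.4,0.57,-0.38,-1],[0,0,0.0361,-0.45,0.64,-0.38,-1],[0,0,0.0361,-0.4968,0.7052,-0.38,-1],[0,0,0.0361,-0.4968,0.7052,-0.3,-1],[0,0,0.0361,-0.4968,0.7052,-0.22,-1],[0,0,0.0361,-0.4968,0.7052,-0.16,-1],[0,0,0.0361,-0.4968,0.7052,-0.13,-1],[0,0,0.0361,-0.4968,0.7052,-0.119,-1],[0,0,0.0361,-0.4968,0.7052,-0.119,-1],[0,0,0.0361,-0.4968,0.7052,-0.119,-1]],
])

```text
clock: 35.82
eef_pos: [0.5107, -0.0469, 0.0966]
eef_rot: [1.0, 0.013, 0.0, 0.0]
wrist_force: [0.2, -0.1, -1.6]
grip_width: 0.594
finger_force: 63.4
```

>>> servo_tool([
  [[0,0,0,0,0,0,1],[0,0,0,0,0,0,1],[0,0,0,0,0,0,1],[0,0,0,0,0,0,1],[0,0,0,0,0,0,1],[0,0,0,0,0,0,1],[0,0,0,0,0,-0.05,1],[0,0,0,0,0,-0.13,1],[0,0,0,0,0,-0.23,1],[0,0,0,0.05,0,-0.33,1],[0,0,0,0.1,0,-0.43,1],[0,0,0,0.125,0,-0.53,1],[0,0,0,0.125,0,-0.63,1],[0,0,0,0.125,0,-0.68,1],[0,0,0,0.125,0,-0.68,1],[0,0,0,0.125,0,-0.68,1],[0,0,0,0.125,0,-0.68,1]],
])

```text
clock: 37.23
eef_pos: [0.5597, -0.0456, 0.3669]
eef_rot: [1.0, 0.013, -0.001, -0.0]
wrist_force: [-0.1, 0.5, -0.6]
grip_width: 1.002
finger_force: 0.0
```

```bash
python3 - <<'E'
from h import *
np.set_printoptions(precision=3,suppress=True)
s=env.get_state();print(s['clock'],s['eef_pos'],s['wrist_force'])
w=cam('wrist');e=cam('scene');d=cam('side')
for n,c in (('w',w),('e',e),('s',d)): cv2.imwrite(f'pics/f_{n}.png',c['frame'][:,:,::-1])
def comp(c,P,t=25):
    x,y=proj(c,[P])[0].round().astype(int); v=np.median(c['frame'][y-2:y+3,x-2:x+3].reshape(-1,3),0)
    n,l,st,ce=cv2.connectedComponentsWithStats((np.abs(c['frame'].astype(int)-v).max(2)<t).astype(np.uint8)); i=l[y,x]; return (x,y),v,st[i],ce[i],onz(c,[ce[i]],P[2])[0]
T=shelf(0,.02,.12); print('T',T)
for n,c in (('w',w),('e',e),('s',d)):
    try:
        print(n,'tin',comp(c,T)); print(n,'jarA',comp(c,[.764,.117,.1])[2:]); print(n,'jarC',comp(c,[.302,.34,.12])[2:]); print(n,'jarB',comp(c,[.303,-.34,.13])[2:])
    except Exception as x: print(n,x)
    for q,P in dict(pad=[.511,.226,.108],scr=[.498,.317,.078],scan=[.486,.414,.103]).items():
        try: print(n,q,comp(c,P)[1:])
        except Exception as x: print(q,'out')
E
```

```text
37.2333 [ 0.56  -0.046  0.367] [-0.111  0.529 -0.633]
T [ 0.51  -0.047  0.12 ]
w tin ((np.int64(323), np.int64(256)), array([62., 66., 74.]), array([ 300,  229,   47,   51, 1768], dtype=int32), array([322.445, 255.43 ]), array([ 0.511, -0.046,  0.12 ]))
w jarA (array([    0,   298,   640,   182, 65288], dtype=int32), array([319.565, 418.11 ]), array([ 0.285, -0.048,  0.1  ]))
w jarC (array([     0,      0,    640,    480, 307200], dtype=int32), array([319.5, 239.5]), array([ 0.528, -0.043,  0.12 ]))
w jarB (array([    0,   172,   640,   308, 54957], dtype=int32), array([337.259, 398.565]), array([ 0.339, -0.068,  0.13 ]))
w pad (array([204., 210., 197.]), array([  65,  211,   24,   75, 1449], dtype=int32), array([ 76.823, 247.457]), array([0.509, 0.223, 0.108]))
w scr (array([71., 49., 38.]), array([   3,  188,   70,  101, 2887], dtype=int32), array([ 31.825, 244.501]), array([0.502, 0.296, 0.078]))
w scan (array([66., 64., 64.]), array([ 441,  171,  156,  200, 6378], dtype=int32), array([541.122, 260.622]), array([ 0.506, -0.293,  0.103]))
e tin ((np.int64(262), np.int64(194)), arra
[... 1041 characters left out ...]
53,  0.12 ]))
s jarA (array([402, 222,  25,  14, 272], dtype=int32), array([413.688, 228.713]), array([0.763, 0.117, 0.1  ]))
s jarC (array([227, 197,  26,  13, 264], dtype=int32), array([239.481, 202.932]), array([0.309, 0.357, 0.12 ]))
s jarB (array([272, 366,  33,  25, 647], dtype=int32), array([287.652, 378.015]), array([ 0.302, -0.337,  0.13 ]))
s pad (array([217., 213., 191.]), array([301, 218,  30,   7, 116], dtype=int32), array([315.543, 221.009]), array([0.505, 0.22 , 0.108]))
s scr (array([72., 44., 28.]), array([289, 193,  30,  25, 373], dtype=int32), array([299.097, 207.713]), array([0.486, 0.347, 0.078]))
s scan (array([113., 106.,  98.]), array([286, 188,  15,   6,  61], dtype=int32), array([292.967, 190.262]), array([0.483, 0.412, 0.103]))
  return _methods._mean(a, axis=axis, dtype=dtype,
  ret = um.true_divide(
```

```bash
python3 - <<'E'
from h import *
w=cam('wrist');f=w['frame'];h=cv2.cvtColor(f,cv2.COLOR_RGB2HSV)
for y in(.07,.06,-.03,-.06,-.075,-.1): print(y,[f[int(v),int(u)].tolist() for u,v in proj(w,[shelf(x,y,.045) for x in(-.015,.015,.04)])])
m=cv2.inRange(h,(8,120,150),(20,200,255))
for c in cv2.findContours(m,0,2)[0]:
    if cv2.contourArea(c)>100: b=cv2.boundingRect(c);print(b,onz(w,[(b[0]+b[2]/2,b[1]+b[3]/2)],.02))
E
```

```text
0.07 [[87, 57, 42], [91, 63, 46], [143, 110, 80]]
0.06 [[88, 62, 45], [90, 62, 47], [144, 112, 82]]
-0.03 [[89, 63, 44], [94, 67, 49], [144, 112, 82]]
-0.06 [[91, 65, 46], [94, 68, 50], [142, 108, 79]]
-0.075 [[88, 63, 44], [96, 68, 51], [144, 110, 80]]
-0.1 [[137, 106, 79], [140, 107, 79], [140, 108, 78]]
(462, 178, 70, 103) [[ 0.5216615  -0.27906528  0.02      ]]
```

```bash
python3 -c "
from workcell import env
print(env.sign_off())"
```

```text
the job is handed in; nothing more can be done
None
```

I handed the job in: all five oatcakes are in the tray, the streak was scrubbed once there and back at about 10 N, the tag was scanned for over a second, and the one tin (upright on the board), three tools and jars ended in place. The streak still looked dark in the last camera check, and `sign_off()` gave no verdict.

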